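# Take the stack of optics parts apart into their trays

## Robot

A 6-joint arm with a two-finger parallel gripper is mounted at the origin on a cart in front of the work surface, level with it; the furniture and walls round the work are solid. World frame = base frame: x ahead of the robot, y to its left, z up, the work surface at z = 0. Lengths are in mm, angles in rad, forces in N, time in s.
With the tool pointing down it reaches from about 300 to 775 mm from the base axis. Payload 14.6 kg.
Tool frame: the origin (TCP) lies midway between the tips of the shut fingers; the grasp point (between the pads) lies 19 mm behind it (pinch_z is the distance from the TCP to the grasp point, in mm); z points along the fingers, y is the direction in which the jaws open and shut (so a half turn about z gives the same grasp; the last joint's range is limited). The gripper opens to 94 mm and grips with 3 to 60 N. Pads are 16 mm wide; open, the fingers measure 119 mm over their backs; the gripper's body (75 mm by 177 mm) begins 78 mm behind the grasp point.
Start: joints at [1.275, 0.3, 1.521, -0, 1.321, -0.067], TCP at [124.743, 535.657, 205.446] pointing down, gripper open.
Joint ranges: [-3.03, 3.03], [-0.79, 2.21], [0.23, 2.52], [-1.04, 4.18], [0, 3.07], [-2.55, 2.55]. Speed limits (rad/s): [2.22, 2.22, 2.57, 3.14, 3.14, 3.14].

## Interface

Orientations are given as [roll, pitch, yaw] about the fixed x, y, z axes, in that order (R = Rz(yaw) Ry(pitch) Rx(roll)).
In Python, from cell import read_state, camera, sign_off, pinch_z gives the robot as it stands. The module is installed in compiled form; this text tells all that it offers.
- The arm moves only by the tool servo_tool, never from a script. Its argument "series" is a list of rows, each a list of 6 numbers: the shift along the tool's x, y, z in cm, then the turn, a rotation vector about the tool's x, y, z in rad. In form: [[tx, ty, tz, rx, ry, rz], ...]. A call has exactly 10 rows; each row is the pose to reach, as a shift and turn from the pose commanded when the call began, along the tool's axes at that moment; what a row does not reach only later rows make up. A row lasts 1/12 s, in which the tool goes at most 41.7 mm and 7.16 degrees, less where a joint would pass 70% of its speed; a pose out of reach is approached as far as the arm can. A call with a gripper value outside its range is refused whole. "gripper" is the finger opening in cm, from 0 to 9.4, set as the call begins (left out, the last holds). The fingers move at their own pace and stop on an object; "grip_force" is the grip in N (left out, the last holds). Time passes only in rows, so rows that repeat a pose let the fingers close, or fill a call up. It gives the time, the measured TCP pose, the force and the opening at its end, in the units of the state.
- read_state(): the state, without advancing time (a new reading comes with each control period).
- camera(name): name is "side" or "top" or "wrist"; returns a dict with "pixels" (400x640x3 uint8, red, green, blue), "fx", "fy", "cx", "cy" (pixels), "pose" (4x4, takes a point from camera to world coordinates); the wrist camera has in their place "mount" (4x4, takes a point from camera to tool coordinates, whose origin is the TCP and whose axes are the flange's). Camera axes: x right, y down, z forward; pixel columns grow to the right and rows downward; lengths in mm; the calibration is good to about 2 mm. A picture is of the moment at which its call begins: read the wrist's pose just before it. There is no depth.
- sign_off(): hands the job in, once; it reports no verdict.
The state is a dict: "clock": time; "joints": joint angles; "qd": joint speeds; "effort": joint torques, N m; "eef_pos": TCP position; "eef_rot": TCP orientation; "wrist_force": force on the tool from outside, world axes, zero at the start; "moment": the same for the moment, N m; "finger_gap": finger opening in mm.
Only numpy, scipy, OpenCV 4.12 (cv2) and the standard library are available. Lean on these libraries where they do the work, as an engineer would, in place of code of your own. Each camera call takes 0.05 s, during which the arm holds its last target.

## Task

The slotted bar, the tape roll, the square box and the oblong box are stacked on the bench. Take the stack apart from the top down and lay each thing flat inside the low tray whose outline it matches, setting it down gently and putting each one into its tray before you take the next. Tip nothing over, and leave the mount and the steel post holder where they stand.

Things in the scene. Friction and masses are not known exactly. Their poses are not given: they have to be found in the camera images.
- slotted_bar_center (a point): Flat light-grey bar with round ends and a long slot, 90 x 24 x 9 mm, loose, the top of the stack, lying flat across the tape roll; a part to be moved. Point: its centre, 4.5 mm above its underside. x along the 90 mm, y across the 24 mm (pinch it across y), z up. Its slot and round ends are looks only: it is gripped as a solid bar. 0.08 to 0.17 kg.
- tape_roll_center (a point): Small roll of tan paper tape lying flat, 42 mm diameter, 18 mm high, loose, between the bar and the square box; a part to be moved. Point: its centre, 9 mm above its underside; z up. Pinch it across the outside. About 0.05 kg.
- square_box_center (a point): Small closed dark-grey box with a white label on top, 45 x 45 mm, 22.4 mm high, loose, under the tape roll; a part to be moved. Point: its centre, 11.2 mm above its underside. x and y along its sides, z up. About 0.04 kg.
- oblong_box_center (a point): Small flat closed light-grey box with a white label on top, 46 mm (x) by 62 mm (y), 14.2 mm high, loose, standing on the bench as the bottom of the stack; a part to be moved. Point: its centre, 7.1 mm above its underside. z up. Pinch it across x (46 mm). About 0.06 kg.
- slot_tray_floor (a point): Long narrow low tray for the slotted bar, fixed to the bench: aluminium with a black rubber floor, inside 104 mm (x) by 38 mm (y). Point: centre of its floor, 3 mm above the bench; z up. The rim is 4 mm thick and stands 4 mm above the floor; each long side has a finger gap 50 mm long in its middle, where there is no rim.
- round_tray_floor (a point): Round low tray for the tape roll, fixed to the bench: aluminium with a black rubber floor, inside diameter 56 mm. Point: centre of its floor, 3 mm above the bench; z up. The rim is 4 mm thick and stands 4 mm above the floor, with two finger gaps of 70 degrees (about 34 mm), one at its +y side and one at its -y side.
- square_tray_floor (a point): Square low tray for the square box, fixed to the bench: aluminium with a black rubber floor, inside 59 x 59 mm. Point: centre of its floor, 3 mm above the bench; x and y along its sides, z up. The rim is 4 mm thick and stands 4 mm above the floor; each side has a finger gap 36 mm long in its middle.
- oblong_tray_floor (a point): Oblong low tray for the oblong box, fixed to the bench: aluminium with a black rubber floor, inside 60 mm (x) by 76 mm (y). Point: centre of its floor, 3 mm above the bench; z up. The rim is 4 mm thick and stands 4 mm above the floor; each side has a finger gap in its middle, 36 mm long in the sides along x and 40 mm long in the sides along y.
- mount_center (a point): Bystander, not to be moved: loose black square mount with a round ring in its front, 39 x 40 x 40 mm, standing on the bench beyond the trays. Point: its centre, 20 mm above the bench.
- steel_holder_center (a point): Bystander, not to be moved: loose short pale steel post holder with a side knob, standing upright, 24 x 31 x 45 mm, on the bench beyond the trays. Point: on its axis, half-way up, 22.5 mm above the bench.
Things that resemble listed ones, but are neither listed nor needed, are in the scene too. Leave any yellow look-alike of the part that bears square_tray_floor alone.

How it is judged (in metres and radians):
On the way, in this order (a step that is already met when the one before it is completed fails the run):
1. the slotted bar lies in its tray, let go (horizontal distance between slotted_bar_center and slot_tray_floor below 0.012 m and z of slotted_bar_center in the frame of slot_tray_floor between 0.0015 and 0.007 m and contact force between slotted_bar and the fingers below 0.1 N), for 0.2 s.
2. the tape roll lies in its tray, let go (horizontal distance between tape_roll_center and round_tray_floor below 0.012 m and z of tape_roll_center in the frame of round_tray_floor between 0.006 and 0.0115 m and contact force between tape_roll and the fingers below 0.1 N), for 0.2 s.
3. the square box lies in its tray, let go (horizontal distance between square_box_center and square_tray_floor below 0.012 m and z of square_box_center in the frame of square_tray_floor between 0.0082 and 0.0137 m and contact force between square_box and the fingers below 0.1 N), for 0.2 s.
4. the oblong box lies in its tray, let go (horizontal distance between oblong_box_center and oblong_tray_floor below 0.012 m and z of oblong_box_center in the frame of oblong_tray_floor between 0.0041 and 0.0096 m and contact force between oblong_box and the fingers below 0.1 N), for 0.2 s.
At the end, for the whole second after the job is handed in: Bar, tape roll, square box and oblong box each lie flat (within 0.1 rad) on the floor of the tray of their own outline, centre within 12 mm of the tray's centre and the underside on the floor within 2.5 mm, at rest (under 0.02 m/s) (horizontal distance between slotted_bar_center and slot_tray_floor below 0.012 m and z of slotted_bar_center in the frame of slot_tray_floor between 0.0015 and 0.007 m and linear speed of each of slotted_bar, tape_roll, square_box, oblong_box below 0.02 m/s and angle between each of slotted_bar_center, tape_roll_center, square_box_center, oblong_box_center's own z axis and vertical below 0.1 rad and horizontal distance between tape_roll_center and round_tray_floor below 0.012 m and z of tape_roll_center in the frame of round_tray_floor between 0.006 and 0.0115 m and horizontal distance between square_box_center and square_tray_floor below 0.012 m and z of square_box_center in the frame of square_tray_floor between 0.0082 and 0.0137 m and horizontal distance between oblong_box_center and oblong_tray_floor below 0.012 m and z of oblong_box_center in the frame of oblong_tray_floor between 0.0041 and 0.0096 m); the robot touches nothing.
It fails at once if a thing of the stack is taken away (moved over 50 mm) before the one above it lies in its tray ((distance of tape_roll_center from where it was at the start of the episode above 0.05 m and not (horizontal distance between slotted_bar_center and slot_tray_floor below 0.012 m and z of slotted_bar_center in the frame of slot_tray_floor between 0.0015 and 0.007 m)) or (distance of square_box_center from where it was at the start of the episode above 0.05 m and not (horizontal distance between tape_roll_center and round_tray_floor below 0.012 m and z of tape_roll_center in the frame of round_tray_floor between 0.006 and 0.0115 m)) or (distance of oblong_box_center from where it was at the start of the episode above 0.05 m and not (horizontal distance between square_box_center and square_tray_floor below 0.012 m and z of square_box_center in the frame of square_tray_floor between 0.0082 and 0.0137 m))).
It fails at once if the bar, the roll or a box is tipped over (over 0.7 rad) (angle between any of slotted_bar_center, tape_roll_center, square_box_center, oblong_box_center's own z axis and vertical above 0.7 rad).
It fails at once if the bar, the roll or a box is dropped (falls freely faster than 0.7 m/s, some 25 mm) ((linear speed of slotted_bar above 0.7 m/s and contact force between slotted_bar and anything else below 0.02 N) or (linear speed of tape_roll above 0.7 m/s and contact force between tape_roll and anything else below 0.02 N) or (linear speed of square_box above 0.7 m/s and contact force between square_box and anything else below 0.02 N) or (linear speed of oblong_box above 0.7 m/s and contact force between oblong_box and anything else below 0.02 N)).
It fails at once if the mount is shifted by more than 20 mm or tipped over (distance of mount_center from where it was at the start of the episode above 0.02 m or angle between mount_center's own z axis and vertical above 0.5 rad).
It fails at once if the steel post holder is shifted by more than 20 mm or tipped over (distance of steel_holder_center from where it was at the start of the episode above 0.02 m or angle between steel_holder_center's own z axis and vertical above 0.5 rad).
It also fails if it takes over 96 s, if anything falls off the work surface, if the arm or the gripper's body presses on something with over 40 N, if the wrist force passes 120 N, or if a joint passes its speed limit or range.

## Working session

There is one attempt and no reset: what is moved stays moved. The work goes in short steps, Python scripts to look and compute and a tool call to move; the robot and the scene stay as the last step left them, time stands still between calls to the robot, and variables do not carry over. Pictures are saved under pics/ and viewed, and the job is handed in when it is done.

Besides the shell and the picture viewer there is one more tool, called after "Call:" by a JSON object that holds its "op" and its "data". servo_tool: Moves the arm, as the interface text tells. Its arguments: {"type":"object","properties":{"series":{"type":"array"},"gripper":{"type":"number"},"grip_force":{"type":"number"}},"required":["series"]}

```bash
mkdir -p pics; python3 - <<'E'
from cell import *
import cv2,numpy as np
s=read_state();print({k:s[k] for k in('clock','eef_pos','eef_rot','finger_gap','joints')},pinch_z)
for n in('top','side','wrist'):
    c=camera(n);cv2.imwrite(f'pics/{n}0.png',c['pixels'][:,:,::-1])
    print(n,[c[k] for k in('fx','fy','cx','cy')]);print(np.round(c.get('pose',c.get('mount')),3).tolist())
E
```

```text
{'clock': 0.0, 'eef_pos': array([124.66313584, 535.4046498 , 204.88215152]), 'eef_rot': array([-3.14041605e+00, -8.19376505e-05,  2.91275348e+00]), 'finger_gap': 93.94017444407714, 'joints': array([ 1.27540356e+00,  3.00462873e-01,  1.52160164e+00,  3.61929800e-06,
        1.32070759e+00, -6.65545408e-02])} 18.8
top [405.02903974286477, 405.02903974286477, 311.9543925043739, 197.43240167378977]
[[-0.004, -0.995, 0.104, 419.035], [-1.0, 0.006, 0.014, -15.416], [-0.015, -0.104, -0.994, 1191.812], [0.0, 0.0, 0.0, 1.0]]
side [402.11550201382397, 402.11550201382397, 316.78436620352636, 194.41451976446893]
[[-0.98, -0.108, 0.169, 353.145], [-0.201, 0.527, -0.826, 999.392], [-0.0, -0.843, -0.538, 739.226], [0.0, 0.0, 0.0, 1.0]]
wrist [287.5008354829251, 287.5008354829251, 324.6335996743794, 199.63375463600212]
[[0.001, -0.962, -0.272, 79.774], [1.0, 0.001, -0.0, 0.135], [0.0, -0.272, 0.962, -177.353], [0.0, 0.0, 0.0, 1.0]]
```

View pics/top0.png

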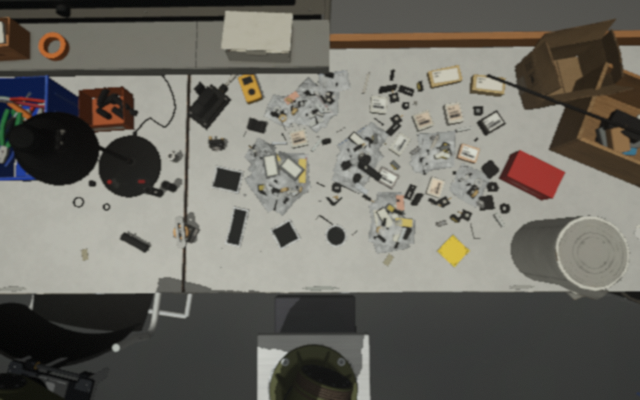

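View pics/side0.png

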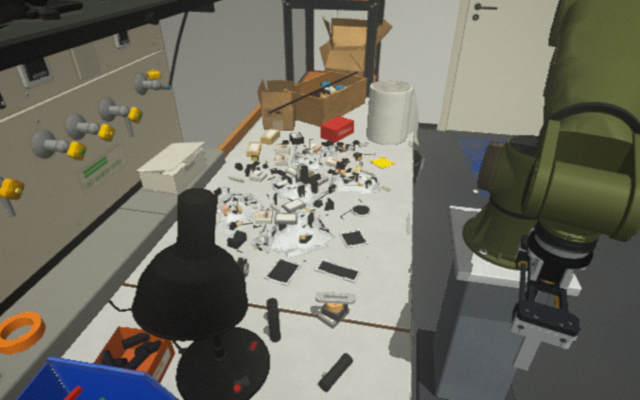

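View pics/wrist0.png

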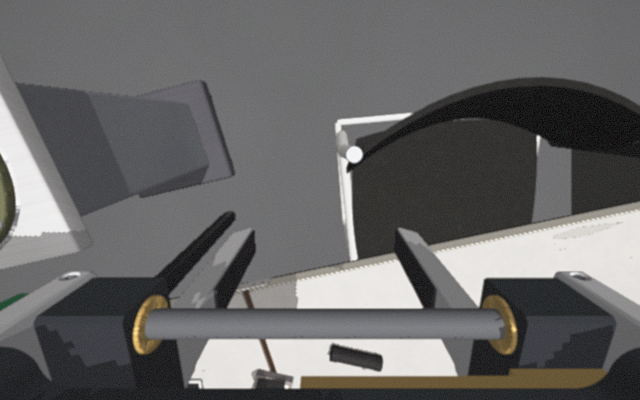

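```bash
cat > h.py <<'E'
from cell import *
import cv2,numpy as np
from scipy.spatial.transform import Rotation as R
def P(c,T=None): return c['pose'] if T is None else T
def toolT(s):
    T=np.eye(4);T[:3,:3]=R.from_euler('xyz',s['eef_rot']).as_matrix();T[:3,3]=s['eef_pos'];return T
def cam(n):
    s=read_state();c=camera(n)
    if n=='wrist': c['pose']=toolT(s)@c['mount']
    return c,s
def proj(c,p):
    q=np.linalg.inv(c['pose'])@np.append(p,1);return np.array([c['fx']*q[0]/q[2]+c['cx'],c['fy']*q[1]/q[2]+c['cy']])
def back(c,uv,z):
    d=c['pose'][:3,:3]@np.array([(uv[0]-c['cx'])/c['fx'],(uv[1]-c['cy'])/c['fy'],1]);o=c['pose'][:3,3];return o+d*(z-o[2])/d[2]
def crop(c,x0,y0,x1,y1,k,f):
    cv2.imwrite('pics/'+f,cv2.resize(c['pixels'][y0:y1,x0:x1,::-1],None,fx=k,fy=k,interpolation=cv2.INTER_CUBIC))
def toTool(s,v): # world delta mm -> tool cm
    return np.round(toolT(s)[:3,:3].T@np.array(v)/10,3)
E
python3 - <<'E'
from h import *
c,s=cam('top');print(proj(c,s['eef_pos']),proj(c,[0,0,0]))
crop(c,150,120,350,270,4,'t1.png')
for uv in[(187,230),(237,226),(286,234),(336,236),(227,179)]:print(uv,back(c,uv,5).round())
c,s=cam('side');print(proj(c,s['eef_pos']));crop(c,220,190,420,340,4,'s1.png')
E
```

```text
[ 85.87792588 365.91592632] [313.36204614 389.3739366 ]
(187, 230) [450. 369.   5.]
(237, 226) [461. 222.   5.]
(286, 234) [437.  78.   5.]
(336, 236) [430. -68.   5.]
(227, 179) [600. 254.   5.]
[518.65647017 340.99788179]
```

View pics/t1.png

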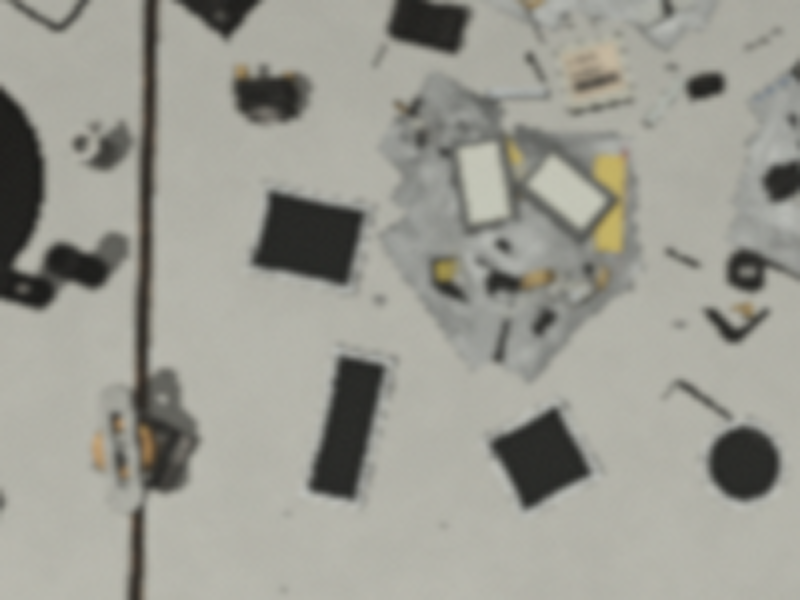

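View pics/s1.png

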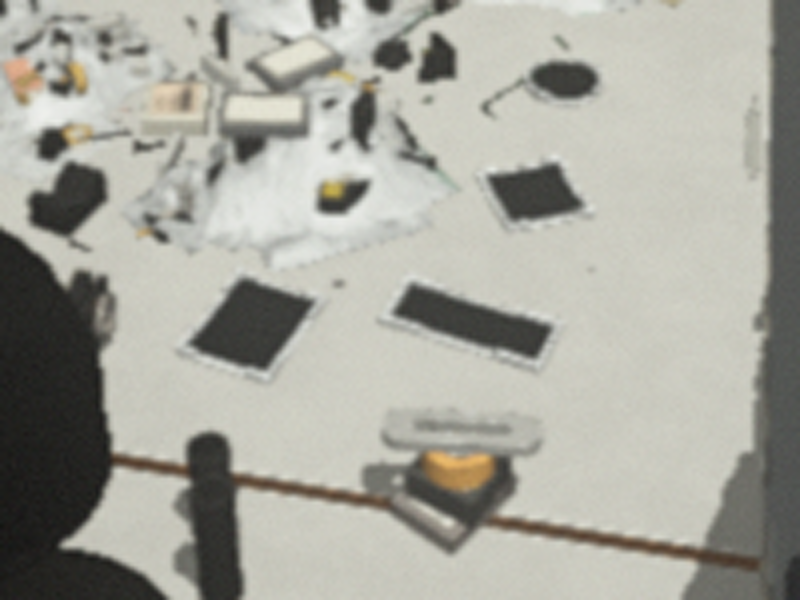

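```bash
python3 - <<'E'
from h import *
c,s=cam('top')
K=4
g=cv2.cvtColor(cv2.resize(c['pixels'],None,fx=K,fy=K,interpolation=cv2.INTER_CUBIC),cv2.COLOR_RGB2GRAY)
for n,(u,v) in dict(oblong=(227,179),slot=(237,227),square=(286,234),round=(336,236)).items():
    m=(g<105).astype(np.uint8)
    num,l,st,ce=cv2.connectedComponentsWithStats(m)
    k=l[v*K,u*K];cs,_=cv2.findContours((l==k).astype(np.uint8),0,2)
    cnt=max(cs,key=cv2.contourArea)[:,0,:].astype(float)
    w=np.array([back(c,(p+.5)/K-.5,3)[:2] for p in cnt],np.float32)
    r=cv2.minAreaRect(w);M=cv2.moments(w);cm=(M['m10']/M['m00'],M['m01']/M['m00'])
    print(n,np.round(r[0],1),np.round(r[1],1),round(r[2],1),np.round(cm,1))
    for q in cv2.boxPoints(r):pass
# stack bar
b=back(c,(180.5,231.5),67);print('bar approx',b)
for uv in[(181,216.5),(180.5,247.5)]: print(back(c,uv,68))
for uv in[(217,144),(175,156)]: print('by',back(c,uv,20))
E
```

```text
oblong [599.9 255.2] [74.  57.7] 77.5 [600.  254.8]
slot [459.5 224.1] [ 35.3 101.4] 77.3 [459.4 223.9]
square [436.5  82.1] [56.6 56.1] 28.3 [436.6  81.8]
round [432. -67.] [49.6 52.4] 89.5 [431.9 -67. ]
bar approx [443.83178879 366.79692951  67.        ]
[485.51783357 366.29774573  68.        ]
[399.66760377 365.14246795  68.        ]
by [702.60791411 281.8674571   20.        ]
by [667.40330624 405.73008915  20.        ]
```

Call:
{"op": "servo_tool", "data": {"series": [[-4, -1, 0, 0, 0, -0.03], [-8, -2, 0, 0, 0, -0.06], [-12, -3, 0, 0, 0, -0.09], [-16, -4, 0, 0, 0, -0.12], [-20, -5, 0, 0, 0, -0.15], [-24, -6, 0, 0, 0, -0.18], [-28, -7, 0, 0, 0, -0.21], [-32, -8, 0, 0, 0, -0.23], [-35.5, -9, 0, 0, 0, -0.23], [-35.5, -9, 0, 0, 0, -0.23]], "gripper": 6, "grip_force": 20}}

```text
clock: 1.13
eef_pos: [454.5, 364.1, 204.9]
eef_rot: [-3.141, 0.0, 3.138]
wrist_force: [1.1, -0.4, -0.4]
finger_gap: 60.0
```

```bash
python3 - <<'E'
from h import *
c,s=cam('wrist');print(s['clock'],s['eef_pos'],s['eef_rot'],s['finger_gap'],s['wrist_force'])
crop(c,0,0,640,400,1.25,'w1.png')
print(proj(c,[443.8,366.8,64]),proj(c,s['eef_pos']))
E
```

```text
1.1333 [454.48503168 364.13401492 204.92333782] [-3.14074896e+00  3.98212770e-04  3.13821604e+00] 60.043882185335626 [ 1.09166221 -0.4240553  -0.43144214]
[326.888422   181.69882991] [324.26131644 242.12947643]
```

View pics/w1.png

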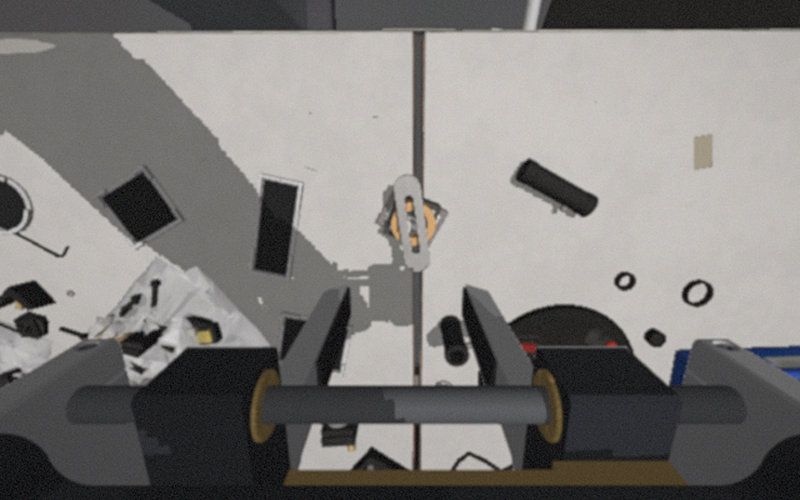

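```bash
cat >> h.py <<'E'
def region(c,seed,z,lo,hi,K=4,sz=None):
    im=cv2.resize(c['pixels'],None,fx=K,fy=K,interpolation=cv2.INTER_CUBIC)
    g=cv2.cvtColor(im,cv2.COLOR_RGB2GRAY);m=((g>=lo)&(g<=hi)).astype(np.uint8)
    n,l=cv2.connectedComponents(m,connectivity=4);k=l[int(seed[1]*K),int(seed[0]*K)]
    cs,_=cv2.findContours((l==k).astype(np.uint8),0,2);cnt=max(cs,key=cv2.contourArea)[:,0,:].astype(float)
    w=np.array([back(c,(p+.5)/K-.5,z)[:2] for p in cnt],np.float32)
    r=cv2.minAreaRect(w);M=cv2.moments(w)
    return np.round(r[0],1),np.round(r[1],1),round(r[2],1),np.round((M['m10']/M['m00'],M['m01']/M['m00']),1)
E
python3 - <<'E'
from h import *
c,s=cam('wrist')
crop(c,270,110,390,230,6,'w1c.png')
g=cv2.cvtColor(c['pixels'],cv2.COLOR_RGB2GRAY)
print(g[140:220:4,300:360:3])
print('slot',region(c,(221,180),3,0,70));print('sq',region(c,(112,165),3,0,70))
E
```

```text
[[194 190 191 188 189 191 197 196 192 194  88  79 101 192 196 194 196 196
  192 193]
 [193 193 194 193 192 190 157 171 174 173 147  80  99 193 196 193 191 195
  199 196]
 [193 195 192 194 193 159 175 169 174 173 172 159  98 195 195 196 197 197
  197 195]
 [195 193 186 129 108 166 170 167 172 172 170 174  98 191 194 193 194 195
  192 194]
 [194 194 118 113  85 164 169 167 171 171 169 171 116 195 197 194 193 192
  194 199]
 [191 199 121  96  78 154 169 164  60  65 169 170 115 159 186 191 196 194
  191 191]
 [197 199 113  79  73 121 170 158 128 144 150 171 152  81  67  55 124 188
  196 194]
 [192 192 122  85  86 101 164 165 166 160 148 165 167 166 113  86  79 106
  175 195]
 [191 135 133 114  60 106 162 163 112  66  97 170 174 171 176 159  83 130
  128 167]
 [139 131 157  93 122 145 162 165 158 129 126 167 172 127 173 164 168 146
  143 192]
 [129 127  79  50 154 159 145 166 176 128  93 168 172 124 171 173 144 134
  190 195]
 [190 118  85  75 155 159 131 163 168 125 131 161 165 135 173 169 131 181
  195 193]
 [183 133  87  76  75 165 132 162 170  99  82 157 168 169 170 147 156 194
  192 191]
 [193 197 184 118 117 132 126 164 168 148 147 122 168 162 160 150 192 192
  193 192]
 [192 188 193 179 117 117 112 158 165 157 166 125 169 168 142 191 197 190
  194 193]
 [190 193 192 190 123 111 132 156 156 139  80  76 162 167 182 191 193 195
  193 191]
 [193 190 191 193 147 113 115 132 157 159 111 127 163 162 185 195 196 193
  192 195]
 [192 189 187 190 170 115 113 127 165 162 163 166 166 161 167 194 198 196
  188 194]
 [141 116 117 119 121 114 120 116 154 153 159 157 161 157 175 194 194 198
  193 191]
 [114 115 116 112 114 118 112 146 107 100  96 160 163 140 196 196 194 192
  193 194]]
slot (array([458.8, 222.2]), array([ 36. , 100.9]), 77.6, array([459.3, 222.3]))
sq (array([435.2,  80.6]), array([56.9, 57.6]), 28.3, array([435.,  81.]))
```

View pics/w1c.png

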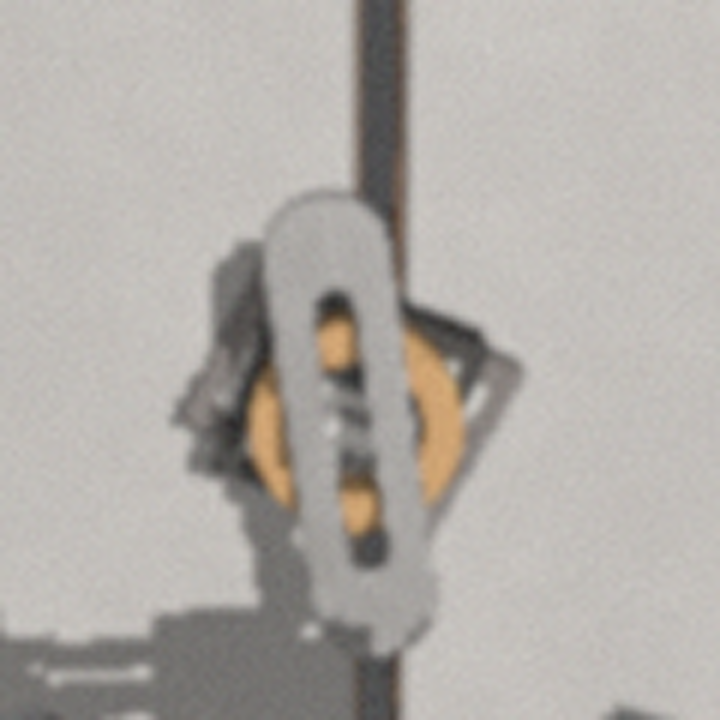

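```bash
python3 - <<'E'
from h import *
c,s=cam('wrist')
f=lambda u,v,z:back(c,(270+(u+.5)/6-.5,110+(v+.5)/6-.5),z)
a,b=f(321,190,63.6),f(381,654,63.6);print('ends',a,b,np.linalg.norm(a-b),(a+b)/2)
l1,l2=f(265,240,63.6),f(310,590,63.6);r1,r2=f(390,240,63.6),f(437,600,63.6)
for p,q in((l1,l2),(r1,r2)):print(np.degrees(np.arctan2(*(q-p)[1::-1])))
print('w',np.linalg.norm(r1-l1),((l1+l2+r1+r2)/4))
# tape: left (247,420) right(465,430), top? 
print('tape',f(247,420,54.6),f(465,430,54.6))
print('box TL', [f(u,v,14.2).round(1) for u,v in((178,420),(525,370))])
E
```

```text
ends [395.04905512 365.18207168  63.6       ] [484.27942    376.78533535  63.6       ] 89.98163004100998 [439.66423756 370.98370351  63.6       ]
6.812062669805947
8.033638618612247
w 22.88134957925934 [438.10964767 370.80198811  63.6       ]
tape [439.49609535 350.73022949  54.6       ] [441.4704103  392.98793571  54.6       ]
box TL [array([447.9, 333.7,  14.2]), array([436.9, 408.8,  14.2])]
```

Call:
{"op": "servo_tool", "data": {"series": [[0.4, 0.2, 2.5, 0, 0, -0.04], [0.8, 0.4, 5, 0, 0, -0.08], [1.2, 0.6, 7.5, 0, 0, -0.12], [1.48, 0.69, 10, 0, 0, -0.134], [1.48, 0.69, 12, 0, 0, -0.134], [1.48, 0.69, 13, 0, 0, -0.134], [1.48, 0.69, 14, 0, 0, -0.134], [1.48, 0.69, 14.5, 0, 0, -0.134], [1.48, 0.69, 14.8, 0, 0, -0.134], [1.48, 0.69, 14.8, 0, 0, -0.134]], "gripper": 5}}

```text
clock: 2.12
eef_pos: [435.3, 374.6, 57.7]
eef_rot: [3.141, 0.0, -3.006]
wrist_force: [0.4, 0.2, -0.1]
finger_gap: 50.3
```

```bash
python3 - <<'E'
from h import *
c,s=cam('wrist');print(s['clock'],s['eef_pos'],s['eef_rot'],s['finger_gap'],s['wrist_force'])
crop(c,160,100,480,300,2.5,'w2.png')
c,s=cam('side');crop(c,260,230,420,350,5,'s2.png')
E
```

```text
2.1167 [435.3157072  374.57914202  57.67618069] [ 3.14142080e+00  3.62369437e-04 -3.00626095e+00] 50.34189904804469 [ 0.36200581  0.1900359  -0.13744868]
```

View pics/w2.png

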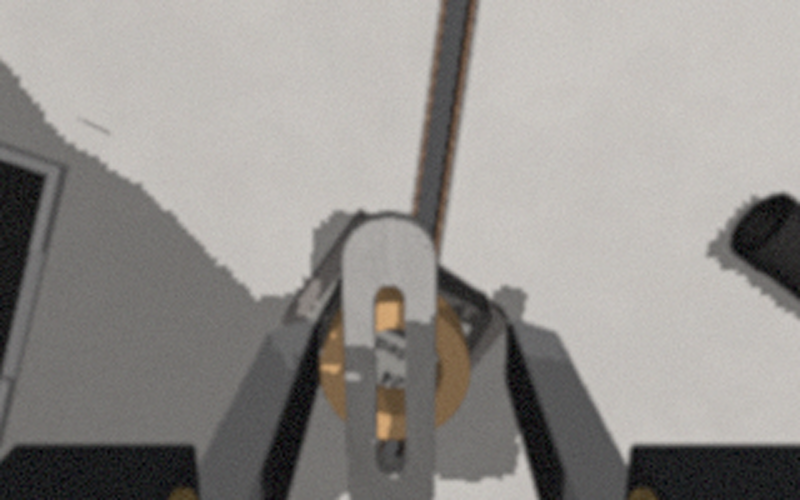

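View pics/s2.png

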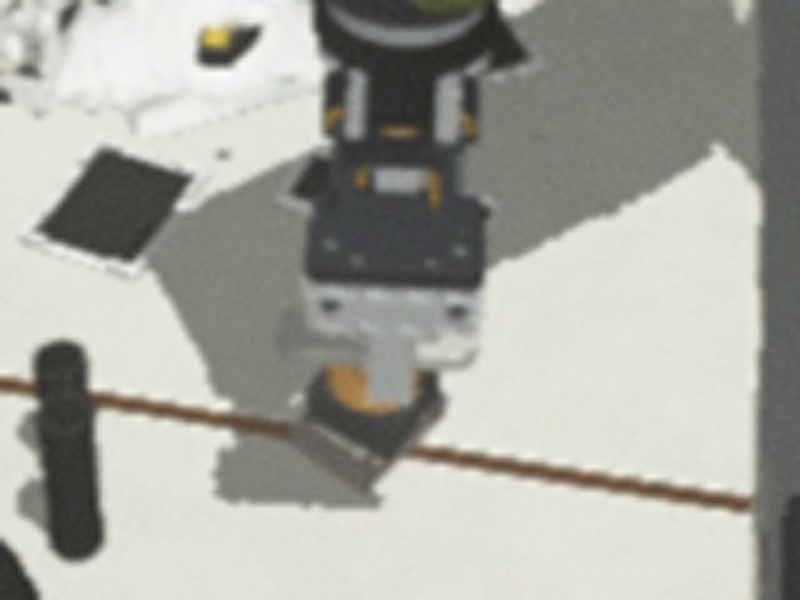

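Call:
{"op": "servo_tool", "data": {"series": [[-0.2, -0.2, 0, 0, 0, 0], [-0.39, -0.42, 0, 0, 0, 0], [-0.39, -0.42, 0.06, 0, 0, 0], [-0.39, -0.42, 0.12, 0, 0, 0], [-0.39, -0.42, 0.12, 0, 0, 0], [-0.39, -0.42, 0.12, 0, 0, 0], [-0.39, -0.42, 0.12, 0, 0, 0], [-0.39, -0.42, 0.12, 0, 0, 0], [-0.39, -0.42, 0.12, 0, 0, 0], [-0.39, -0.42, 0.12, 0, 0, 0]]}}

```text
clock: 3.05
eef_pos: [439.7, 370.8, 56.3]
eef_rot: [3.142, 0.0, -3.006]
wrist_force: [0.0, -0.4, 0.8]
finger_gap: 50.0
```

Call:
{"op": "servo_tool", "data": {"series": [[0, 0, 0, 0, 0, 0], [0, 0, 0, 0, 0, 0], [0, 0, 0, 0, 0, 0], [0, 0, 0, 0, 0, 0], [0, 0, 0, 0, 0, 0], [0, 0, 0, 0, 0, 0], [0, 0, 0, 0, 0, 0], [0, 0, 0, 0, 0, 0], [0, 0, 0, 0, 0, 0], [0, 0, 0, 0, 0, 0]], "gripper": 1.5, "grip_force": 15}}

```text
clock: 3.88
eef_pos: [439.7, 370.7, 56.2]
eef_rot: [-3.142, -0.0, -3.006]
wrist_force: [0.7, -1.2, -0.2]
finger_gap: 23.9
```

```bash
python3 - <<'E'
from h import *
c,s=cam('wrist');print(s['clock'],s['eef_pos'],s['eef_rot'],s['finger_gap'],s['wrist_force'])
crop(c,160,100,480,300,2.5,'w3.png')
E
```

```text
3.8833 [439.69384626 370.69914437  56.23702145] [-3.14150869e+00 -5.47201134e-05 -3.00640134e+00] 23.902421699887523 [ 0.69629636 -1.20158355 -0.18451194]
```

View pics/w3.png

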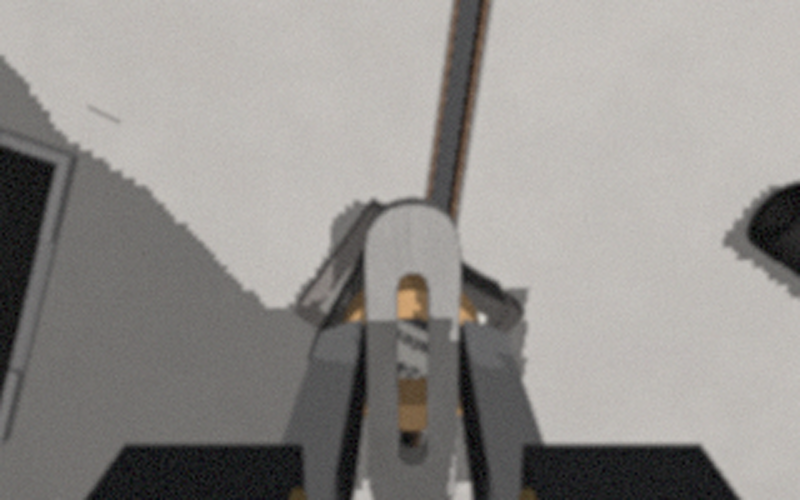

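Call:
{"op": "servo_tool", "data": {"series": [[0, 0, -0.3, 0, 0, 0], [0, 0, -0.8, 0, 0, 0], [0, 0, -1.5, 0, 0, 0], [0, 0, -2.5, 0, 0, 0], [0, 0, -3.5, 0, 0, 0], [0, 0, -4.5, 0, 0, 0], [0, 0, -5.2, 0, 0, 0], [0, 0, -5.6, 0, 0, 0], [0, 0, -5.8, 0, 0, 0], [0, 0, -5.8, 0, 0, 0]]}}

```text
clock: 4.77
eef_pos: [439.8, 370.8, 114.6]
eef_rot: [3.141, 0.0, -3.006]
wrist_force: [0.2, 0.4, -1.7]
finger_gap: 23.7
```

```bash
python3 - <<'E'
from h import *
c,s=cam('wrist');print(s['clock'],s['eef_pos'],s['eef_rot'],s['finger_gap'],s['wrist_force'])
crop(c,80,50,560,350,1.6,'w4.png')
T=toolT(s)
print((np.linalg.inv(T)@np.append(back(c,(324.8,181),s['eef_pos'][2]+7.3),1)))
# slot tray delta
print('delta',toTool(s,np.array([459.3,222.6,0])-[439.7,370.7,0]))
c,s=cam('top');crop(c,140,150,300,270,5,'t4.png')
E
```

```text
4.7667 [439.77477724 370.796187   114.59517026] [ 3.14134368e+00  4.02133123e-04 -3.00641638e+00] 23.65169509082465 [ 0.16200964  0.38134144 -1.65309391]
[43.28197444  0.35872802 -7.31731662  1.        ]
delta [ 5.4000e-02 -1.4939e+01 -4.0000e-03]
```

View pics/w4.png

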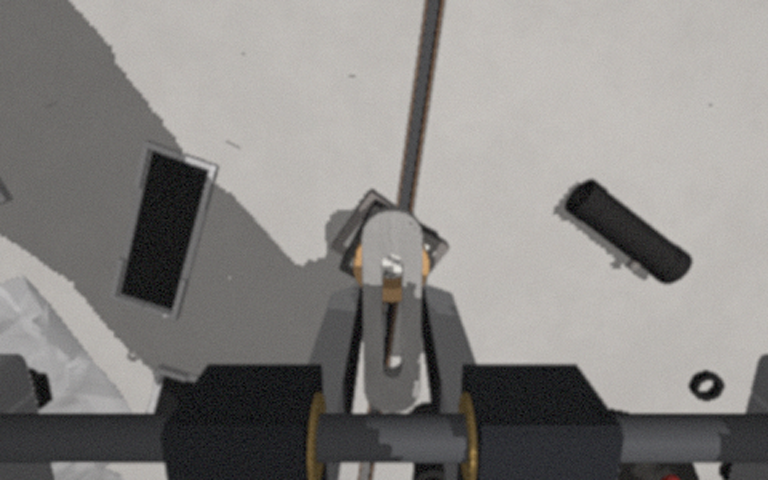

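View pics/t4.png

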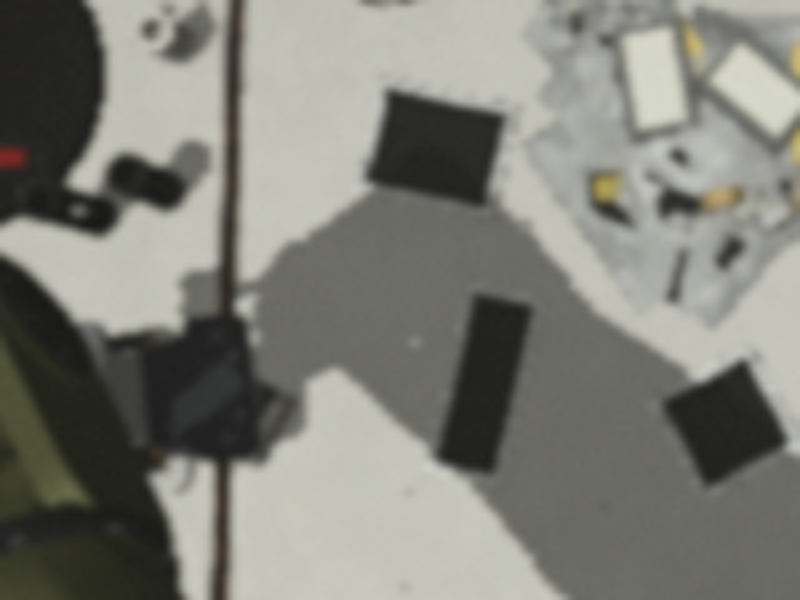

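Call:
{"op": "servo_tool", "data": {"series": [[0.01, -0.5, 0, 0, 0, 0.01], [0.02, -1.8, 0, 0, 0, 0.04], [0.03, -3.8, 0, 0, 0, 0.09], [0.04, -6, 0, 0, 0, 0.14], [0.05, -8.2, 0, 0, 0, 0.19], [0.05, -10.4, 0, 0, 0, 0.24], [0.05, -12.4, 0, 0, 0, 0.29], [0.05, -13.9, 0, 0, 0, 0.33], [0.05, -14.7, 0, 0, 0, 0.35], [0.05, -14.94, 0, 0, 0, 0.353]]}}

```text
clock: 5.7
eef_pos: [459.4, 221.0, 114.2]
eef_rot: [-3.141, -0.0, 2.921]
wrist_force: [-0.1, 0.5, -1.1]
finger_gap: 23.8
```

Call:
{"op": "servo_tool", "data": {"series": [[0, 0, 0.3, 0, 0, 0], [0, 0, 0.8, 0, 0, 0], [0, 0, 1.5, 0, 0, 0], [0, 0, 2.5, 0, 0, 0], [0, 0, 3.5, 0, 0, 0], [0, 0, 4.5, 0, 0, 0], [0, 0, 5.2, 0, 0, 0], [0, 0, 5.6, 0, 0, 0], [0, 0, 5.8, 0, 0, 0], [0, 0, 5.8, 0, 0, 0]]}}

```text
clock: 6.53
eef_pos: [459.3, 222.6, 55.9]
eef_rot: [-3.141, -0.0, 2.924]
wrist_force: [-0.5, 0.4, -0.9]
finger_gap: 23.7
```

```bash
python3 - <<'E'
from h import *
c,s=cam('wrist');print(s['clock'],s['eef_pos'],s['eef_rot'],s['finger_gap'],s['wrist_force'])
crop(c,80,50,560,350,1.6,'w5.png')
E
```

```text
6.5333 [459.26058826 222.59836108  55.86059756] [-3.14128038e+00 -4.31007990e-04  2.92380682e+00] 23.698435286221855 [-0.49873013  0.35458338 -0.94573423]
```

View pics/w5.png

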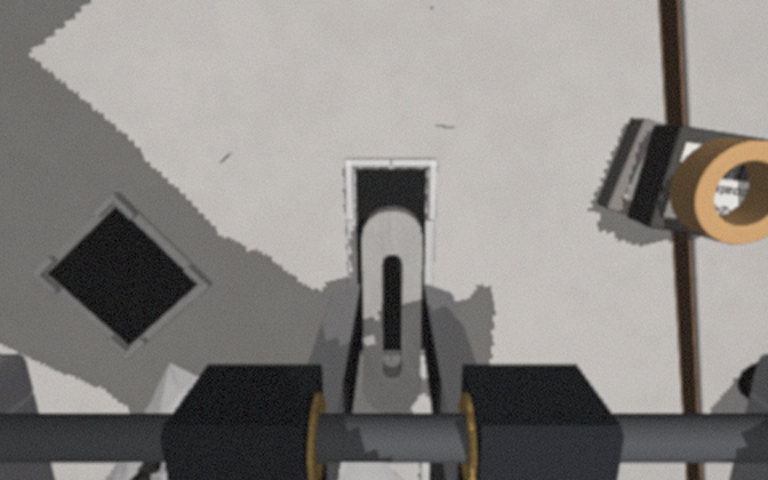

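```bash
python3 - <<'E'
from h import *
c,s=cam('wrist');Ti=np.linalg.inv(toolT(s))
for uv,z in [((392,168),3),((356,200),3),((427,200),3),((392,208),s['eef_pos'][2]+7.3)]:
    print((Ti@np.append(back(c,(uv[0]/1.6+80,uv[1]/1.6+50),z),1)).round(1)[:3])
E
```

```text
[51.5  0.4 53.3]
[ 35.3 -17.9  53.3]
[35.3 18.2 53.3]
[43.9  0.3 -7.3]
```

Call:
{"op": "servo_tool", "data": {"series": [[0, 0, 0.4, 0, 0, 0], [0, 0, 1.1, 0, 0, 0], [0, 0, 2, 0, 0, 0], [0, 0, 3, 0, 0, 0], [0, 0, 3.8, 0, 0, 0], [0, 0, 4.3, 0, 0, 0], [0, 0, 4.6, 0, 0, 0], [0, 0, 4.8, 0, 0, 0], [0, 0, 4.9, 0, 0, 0], [0, 0, 4.95, 0, 0, 0]]}}

```text
clock: 7.47
eef_pos: [459.5, 222.7, 6.8]
eef_rot: [3.141, 0.0, 2.924]
wrist_force: [0.2, 0.2, -2.4]
finger_gap: 23.7
```

Centred within about 1 mm. Final lowering.

Call:
{"op": "servo_tool", "data": {"series": [[0, 0, 0.03, 0, 0, 0], [0, 0, 0.06, 0, 0, 0], [0, 0, 0.09, 0, 0, 0], [0, 0, 0.12, 0, 0, 0], [0, 0, 0.15, 0, 0, 0], [0, 0, 0.17, 0, 0, 0], [0, 0, 0.17, 0, 0, 0], [0, 0, 0.17, 0, 0, 0], [0, 0, 0.17, 0, 0, 0], [0, 0, 0.17, 0, 0, 0]]}}

```text
clock: 8.3
eef_pos: [459.3, 222.6, 5.1]
eef_rot: [-3.142, 0.0, 2.924]
wrist_force: [-0.9, -0.1, -1.6]
finger_gap: 23.9
```

Call:
{"op": "servo_tool", "data": {"series": [[0, 0, 0, 0, 0, 0], [0, 0, 0, 0, 0, 0], [0, 0, 0, 0, 0, 0], [0, 0, 0, 0, 0, 0], [0, 0, 0, 0, 0, 0], [0, 0, 0, 0, 0, 0], [0, 0, 0, 0, 0, 0], [0, 0, 0, 0, 0, 0], [0, 0, 0, 0, 0, 0], [0, 0, 0, 0, 0, 0]], "gripper": 3.4}}

```text
clock: 9.13
eef_pos: [459.4, 222.6, 5.1]
eef_rot: [3.142, 0.0, 2.924]
wrist_force: [0.3, 0.1, -0.6]
finger_gap: 34.1
```

Call:
{"op": "servo_tool", "data": {"series": [[0, 0, -0.2, 0, 0, 0], [0, 0, -0.6, 0, 0, 0], [0, 0, -1.5, 0, 0, 0], [0, 0, -3, 0, 0, 0], [0, 0, -5, 0, 0, 0], [0, 0, -7, 0, 0, 0], [0, 0, -9, 0, 0, 0], [0, 0, -10.5, 0, 0, 0], [0, 0, -11, 0, 0, 0], [0, 0, -11, 0, 0, 0]]}}

```text
clock: 9.97
eef_pos: [459.9, 222.9, 116.6]
eef_rot: [3.14, 0.002, 2.924]
wrist_force: [0.3, -0.5, 0.5]
finger_gap: 34.0
```

```bash
python3 - <<'E'
from h import *
c,s=cam('wrist');print(s['clock'],s['eef_pos'],s['eef_rot'],s['finger_gap'],s['wrist_force'])
crop(c,0,0,640,400,1.25,'w6.png')
print(toTool(s,[440.5-459.4,371.9-222.7,0]))
E
```

```text
9.9667 [459.87029036 222.87169454 116.60502486] [3.14006403e+00 2.24387114e-03 2.92384831e+00] 33.97585564217974 [ 0.25321052 -0.53203175  0.46608804]
[5.0680e+00 1.4159e+01 1.0000e-02]
```

View pics/w6.png

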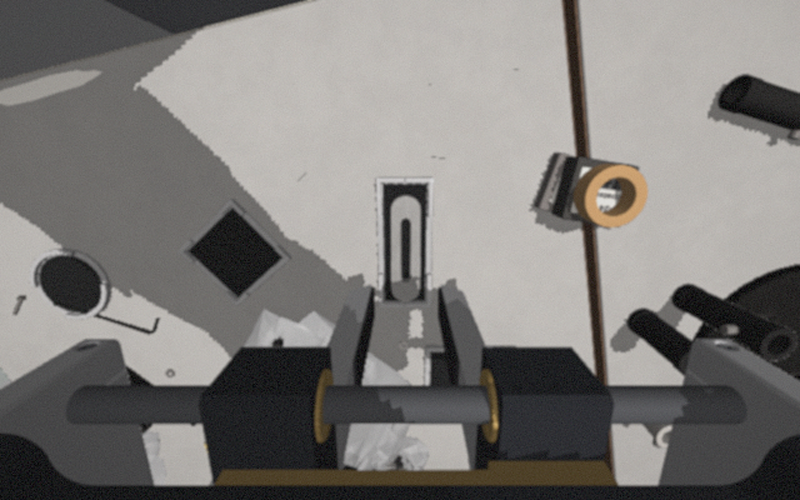

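Call:
{"op": "servo_tool", "data": {"series": [[0.3, 0.8, -0.6, 0, 0, 0], [0.9, 2.5, -1.8, 0, 0, 0], [1.6, 4.5, -3, 0, 0, 0], [2.3, 6.5, -4.5, 0, 0, 0], [3.1, 8.5, -6, 0, 0, 0], [3.8, 10.5, -6, 0, 0, 0], [4.5, 12.5, -6, 0, 0, 0], [4.9, 13.7, -6, 0, 0, 0], [5.07, 14.16, -6, 0, 0, 0], [5.07, 14.16, -6, 0, 0, 0]], "gripper": 6}}

```text
clock: 10.85
eef_pos: [439.9, 372.4, 174.2]
eef_rot: [-3.14, -0.001, 2.925]
wrist_force: [0.3, -0.8, -0.6]
finger_gap: 60.1
```

```bash
python3 - <<'E'
from h import *
c,s=cam('wrist');print(s['clock'],s['eef_pos'],s['eef_rot'],s['finger_gap'])
crop(c,260,120,400,225,5.7,'w7.png')
E
```

```text
10.85 [439.94808588 372.4040318  174.24235355] [-3.14049855e+00 -9.36558227e-04  2.92496011e+00] 60.1147929999689
```

View pics/w7.png

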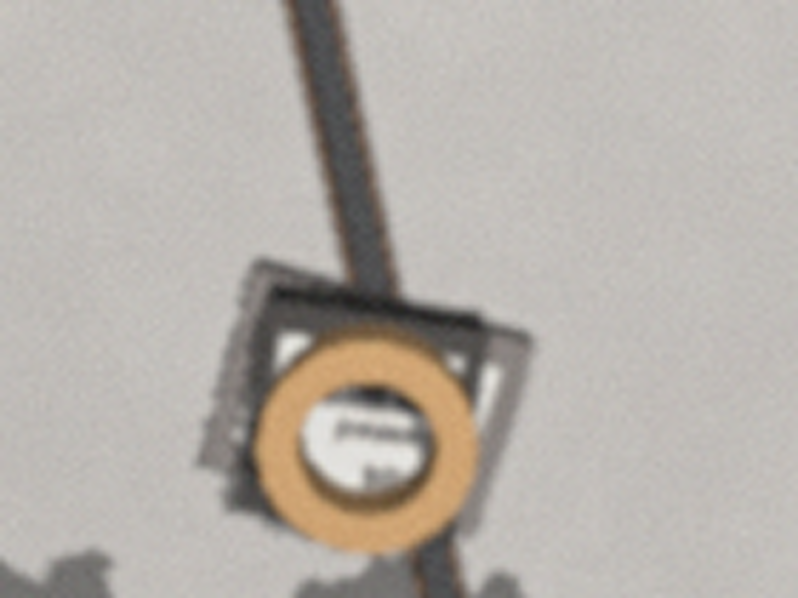

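```bash
python3 - <<'E'
from h import *
c,s=cam('wrist')
f=lambda u,v,z:back(c,(260+(u+.5)/5.7-.5,120+(v+.5)/5.7-.5),z)
print('roll',f(367.5,442,54.6),np.linalg.norm(f(255,442,54.6)-f(480,442,54.6)))
a,b=f(270,288,36.6),f(485,315,36.6);d=b-a;print('sq',a,b,np.linalg.norm(d),np.degrees(np.arctan2(d[1],d[0])))
a,b=f(262,262,14.2),f(533,335,14.2);d=b-a;print('ob',a,b,np.linalg.norm(d),np.degrees(np.arctan2(d[1],d[0])))
p=f(367.5,442,54.6);print(toTool(s,[p[0]-s['eef_pos'][0],p[1]-s['eef_pos'][1],0]))
E
```

```text
roll [441.54111462 370.72160201  54.6       ] 42.29899186858419
sq [411.98398604 357.78205194  36.6       ] [426.15813679 397.52762429  36.6       ] 42.1973585758073 70.37264061983231
ob [409.8490193  355.19329932  14.2       ] [437.00836311 407.11979007  14.2       ] 58.60025936649555 62.3888826925657
[-0.146 -0.06  -0.   ]
```

Call:
{"op": "servo_tool", "data": {"series": [[-0.12, -0.1, 1.5, 0, 0, 0], [-0.12, -0.1, 3.5, 0, 0, 0], [-0.12, -0.1, 6, 0, 0, 0], [-0.12, -0.1, 8.5, 0, 0, 0], [-0.12, -0.1, 10.5, 0, 0, 0], [-0.12, -0.1, 12, 0, 0, 0], [-0.12, -0.1, 12.7, 0, 0, 0], [-0.12, -0.1, 13, 0, 0, 0], [-0.12, -0.1, 13, 0, 0, 0], [-0.12, -0.1, 13, 0, 0, 0]]}}

```text
clock: 11.78
eef_pos: [441.9, 370.6, 46.0]
eef_rot: [3.141, 0.001, 2.923]
wrist_force: [-0.8, -0.9, 1.1]
finger_gap: 59.7
```

```bash
python3 - <<'E'
from h import *
c,s=cam('wrist');print(s['clock'],s['eef_pos'],s['eef_rot'],s['finger_gap'])
crop(c,160,100,480,300,2.5,'w8.png')
E
```

```text
11.7833 [441.88433024 370.63251793  46.00747291] [3.14065535e+00 7.81968643e-04 2.92341746e+00] 59.65017058940379
```

View pics/w8.png

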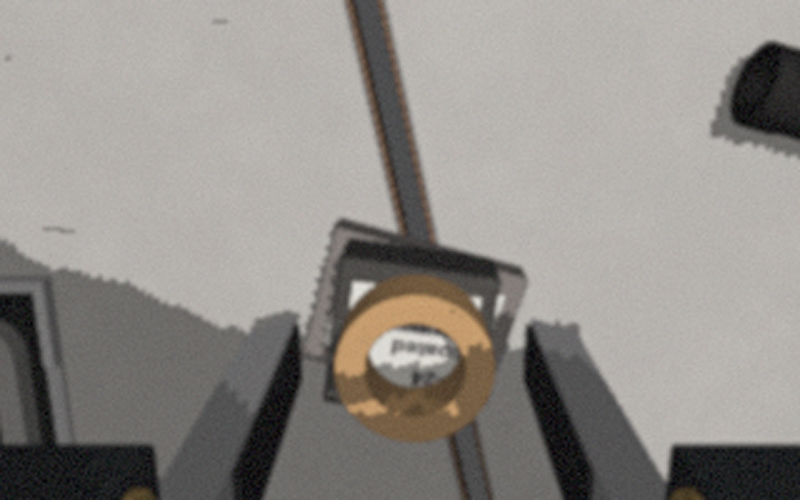

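Call:
{"op": "servo_tool", "data": {"series": [[0, 0, 0.2, 0, 0, 0], [0, 0, 0.4, 0, 0, 0], [0, 0, 0.6, 0, 0, 0], [0, 0, 0.7, 0, 0, 0], [0, 0, 0.7, 0, 0, 0], [0, 0, 0.7, 0, 0, 0], [0, 0, 0.7, 0, 0, 0], [0, 0, 0.7, 0, 0, 0], [0, 0, 0.7, 0, 0, 0], [0, 0, 0.7, 0, 0, 0]]}}

```text
clock: 12.67
eef_pos: [441.4, 370.6, 38.1]
eef_rot: [3.142, 0.0, 2.924]
wrist_force: [-0.2, -0.9, -0.1]
finger_gap: 60.0
```

Call:
{"op": "servo_tool", "data": {"series": [[0, 0, 0, 0, 0, 0], [0, 0, 0, 0, 0, 0], [0, 0, 0, 0, 0, 0], [0, 0, 0, 0, 0, 0], [0, 0, 0, 0, 0, 0], [0, 0, 0, 0, 0, 0], [0, 0, 0, 0, 0, 0], [0, 0, 0, 0, 0, 0], [0, 0, 0, 0, 0, 0], [0, 0, 0, 0, 0, 0]], "gripper": 3.6, "grip_force": 10}}

```text
clock: 13.5
eef_pos: [441.4, 370.6, 38.1]
eef_rot: [3.142, 0.0, 2.924]
wrist_force: [-0.5, -0.7, 0.1]
finger_gap: 41.4
```

Call:
{"op": "servo_tool", "data": {"series": [[0, 0, -0.3, 0, 0, 0], [0, 0, -1, 0, 0, 0], [0, 0, -2, 0, 0, 0], [0, -0.3, -3.2, 0, 0, 0], [-0.2, -1.3, -4.4, 0, 0, 0], [-0.6, -3, -5.4, 0, 0, 0], [-1, -5.2, -6, 0, 0, 0], [-1.5, -7.6, -6.3, 0, 0, 0], [-2, -10, -6.4, 0, 0, 0], [-2.5, -12.5, -6.4, 0, 0, 0]]}}

```text
clock: 14.33
eef_pos: [438.9, 242.2, 103.7]
eef_rot: [3.14, 0.002, 2.924]
wrist_force: [1.1, 0.3, -0.7]
finger_gap: 41.0
```

Call:
{"op": "servo_tool", "data": {"series": [[-0.6, -3, 0, 0, 0, 0], [-1.2, -6.2, 0, 0, 0, 0], [-1.9, -9.5, 0, 0, 0, 0], [-2.6, -13, 0, 0, 0, 0], [-3.3, -16.5, 0, 0, 0, 0], [-4, -20, 0, 0, 0, 0], [-4.7, -23.5, 0, 0, 0, 0], [-5.3, -26.5, 0, 0, 0, 0], [-5.7, -28.5, 0, 0, 0, 0], [-5.8, -29, 0, 0, 0, 0]]}}

```text
clock: 15.17
eef_pos: [432.8, -55.1, 103.2]
eef_rot: [-3.141, 0.002, 2.921]
wrist_force: [1.0, 0.1, -0.2]
finger_gap: 41.1
```

```bash
python3 - <<'E'
from h import *
c,s=cam('wrist');print(s['clock'],s['eef_pos'],s['eef_rot'],s['finger_gap'],s['wrist_force'])
crop(c,80,50,560,350,1.6,'w9.png')
E
```

```text
15.1667 [432.8101645  -55.11750716 103.23981834] [-3.14131018e+00  1.72729688e-03  2.92108646e+00] 41.06825237524394 [ 1.01820064  0.12827348 -0.18467309]
```

View pics/w9.png

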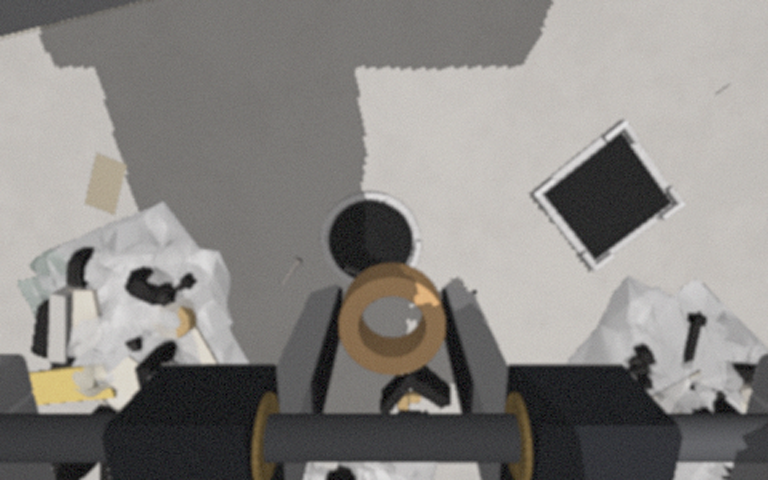

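```bash
python3 - <<'E'
from h import *
c,s=cam('wrist');print(s['eef_pos'],s['eef_rot'])
crop(c,270,160,360,230,8,'w10.png')
print(region(c,(312,195),3,0,70))
print('sq',region(c,(460,175),3,0,70))
E
```

```text
[432.86590994 -54.38103864 103.06255914] [-3.14143438e+00  1.46679105e-03  2.92117244e+00]
(array([426.9, -68.9]), array([46.3, 51.6]), 6.7, array([427.6, -68.8]))
sq (array([434.5,  79.7]), array([54.6, 55.4]), 28.5, array([434.6,  79.5]))
```

View pics/w10.png

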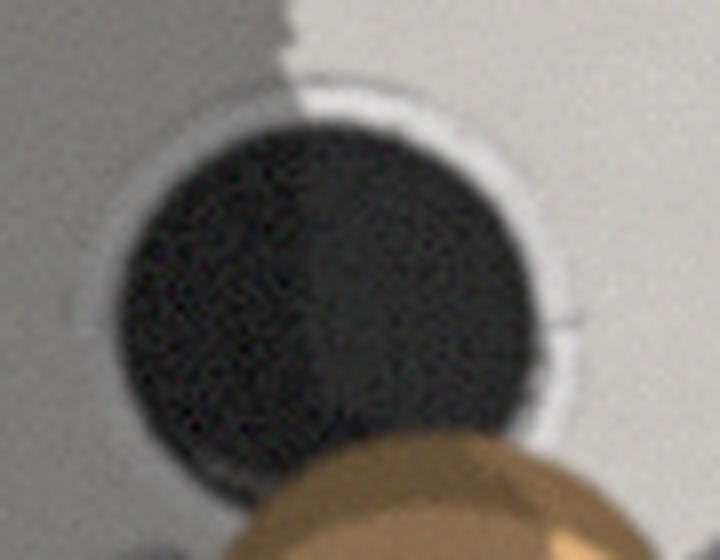

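Call:
{"op": "servo_tool", "data": {"series": [[-0.5, -0.2, 0, 0, 0, 0], [-1.5, -0.5, 0, 0, 0, 0], [-2.5, -0.8, 0, 0, 0, 0], [-3.5, -1.1, 0, 0, 0, 0], [-4.2, -1.3, 0, 0, 0, 0], [-4.7, -1.3, 0, 0, 0, 0], [-5, -1.3, 0, 0, 0, 0], [-5, -1.3, 0, 0, 0, 0], [-5, -1.3, 0, 0, 0, 0], [-5, -1.3, 0, 0, 0, 0]]}}

```text
clock: 16.1
eef_pos: [478.5, -75.8, 102.1]
eef_rot: [3.142, -0.0, 2.924]
wrist_force: [0.8, -0.3, -0.8]
finger_gap: 41.3
```

```bash
python3 - <<'E'
from h import *
c,s=cam('wrist');print(s['eef_pos'],s['eef_rot'],s['clock'])
p=proj(c,[430,-68,3]);print(p)
u,v=int(p[0]),int(p[1])
crop(c,u-45,v-35,u+45,v+35,8,'w11.png')
print(region(c,p,3,0,70))
E
```

```text
[478.54107833 -75.75070541 102.06130507] [ 3.14156606e+00 -1.44783698e-04  2.92406011e+00] 16.1
[321.48981784 151.71431013]
(array([430.1, -68.5]), array([51.8, 51.3]), 74.6, array([430.3, -68.6]))
```

View pics/w11.png

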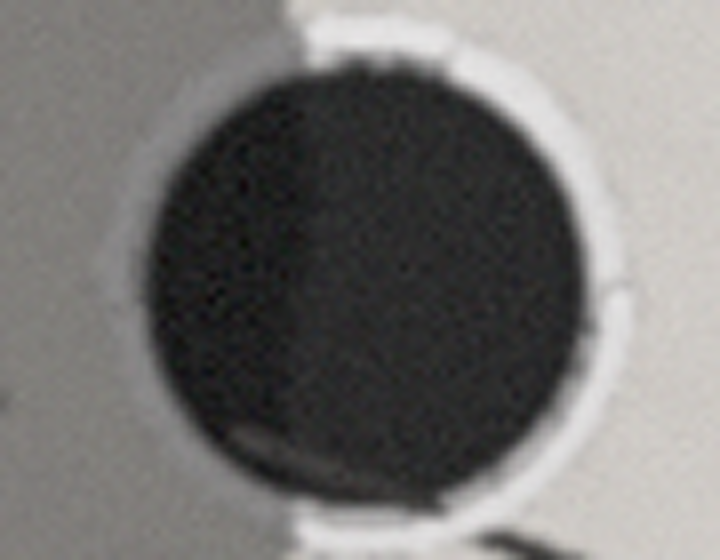

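```bash
python3 - <<'E'
from h import *
acc=0
for i in range(6):
    c,s=cam('wrist');acc=acc+c['pixels'].astype(float)
a=acc/6
p=proj(c,[430,-68.5,3]);u,v=int(p[0]),int(p[1])
k=a[v-35:v+36,u-45:u+46,::-1]
k=cv2.resize(k,None,fx=8,fy=8,interpolation=cv2.INTER_LANCZOS4)
b=cv2.GaussianBlur(k,(0,0),8);k=np.clip(k+1.5*(k-b),0,255)
k=255*(k/255)**.7
cv2.imwrite('pics/w12.png',k.astype(np.uint8))
E
```

```text
(no output)
```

View pics/w12.png

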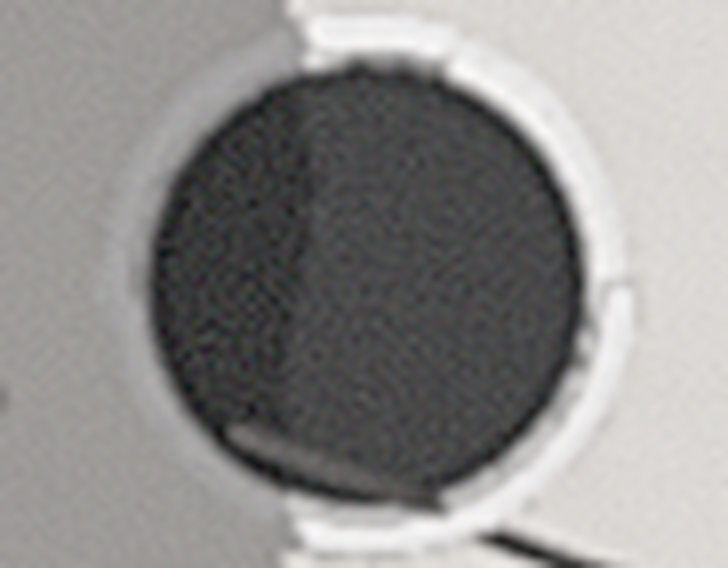

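```bash
python3 - <<'E'
from h import *
c,s=cam('wrist')
p=proj(c,[430,-68.5,3]);u0,v0=int(p[0])-45,int(p[1])-35
f=lambda u,v,z:back(c,(u0+(u+.5)/8-.5,v0+(v+.5)/8-.5),z)
ctr=np.array([430.2,-68.5,3])
for u,v in((620,290),(450,45),(140,285),(597,290),(445,62)):
    for z in(3,):
        d=f(u,v,z)-ctr;print(d.round(1),np.hypot(*d[:2]).round(1),np.degrees(np.arctan2(d[1],d[0])).round(1))
E
```

```text
[ 6.6 29.6  0. ] 30.4 77.5
[-25.4  15.7   0. ] 29.8 148.2
[ -6.3 -26.1   0. ] 26.9 -103.6
[ 6. 27.  0.] 27.6 77.5
[-23.6  14.8   0. ] 27.8 148.0
```

Call:
{"op": "servo_tool", "data": {"series": [[0.4, 0, 0, 0, 0, -0.06], [1.2, -0.1, 0, 0, 0, -0.13], [2, -0.1, 0.2, 0, 0, -0.2], [2.8, -0.2, 0.8, 0, 0, -0.28], [3.6, -0.2, 1.6, 0, 0, -0.36], [4.2, -0.3, 2.6, 0, 0, -0.44], [4.6, -0.3, 3.5, 0, 0, -0.52], [4.8, -0.3, 4.2, 0, 0, -0.58], [4.85, -0.3, 4.7, 0, 0, -0.614], [4.85, -0.3, 4.7, 0, 0, -0.614]]}}

```text
clock: 17.33
eef_pos: [430.2, -68.3, 54.3]
eef_rot: [3.141, -0.001, -2.744]
wrist_force: [0.7, 0.7, -0.9]
finger_gap: 41.0
```

```bash
python3 - <<'E'
from h import *
c,s=cam('wrist');print(s['eef_pos'],s['eef_rot'],s['clock'],s['joints'].round(2))
crop(c,160,100,480,300,2.5,'w13.png')
E
```

```text
[430.20421331 -68.34633568  54.29164184] [ 3.14075244e+00 -1.12603115e-03 -2.74377780e+00] 17.3333 [-0.24  0.25  1.98  0.    0.91 -2.21]
```

View pics/w13.png

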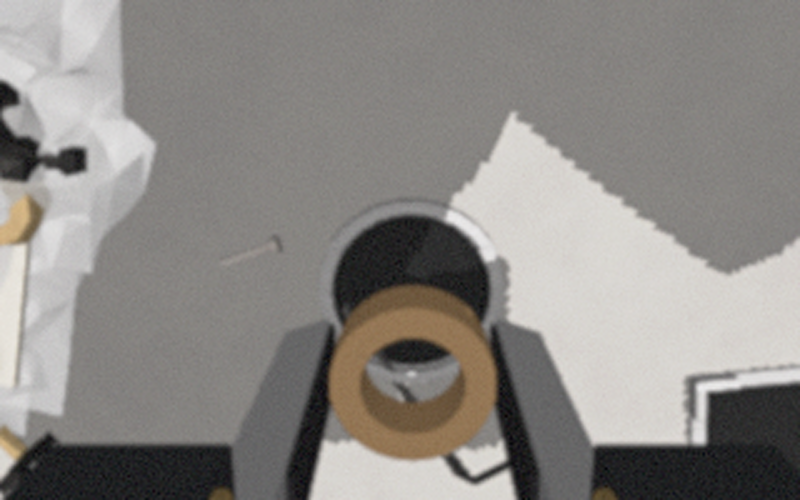

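Call:
{"op": "servo_tool", "data": {"series": [[0, 0, 0.4, 0, 0, 0], [0, 0, 1.1, 0, 0, 0], [0, 0, 2, 0, 0, 0], [0, 0, 3, 0, 0, 0], [0, 0, 3.8, 0, 0, 0], [0, 0, 4.3, 0, 0, 0], [0, 0, 4.6, 0, 0, 0], [0, 0, 4.75, 0, 0, 0], [0, 0, 4.8, 0, 0, 0], [0, 0, 4.85, 0, 0, 0]]}}

```text
clock: 18.22
eef_pos: [431.0, -68.5, 6.7]
eef_rot: [-3.141, 0.0, -2.745]
wrist_force: [-0.8, -0.5, -0.0]
finger_gap: 41.3
```

Call:
{"op": "servo_tool", "data": {"series": [[0, 0, 0.03, 0, 0, 0], [0, 0, 0.06, 0, 0, 0], [0, 0, 0.09, 0, 0, 0], [0, 0, 0.12, 0, 0, 0], [0, 0, 0.15, 0, 0, 0], [0, 0, 0.17, 0, 0, 0], [0, 0, 0.17, 0, 0, 0], [0, 0, 0.17, 0, 0, 0], [0, 0, 0.17, 0, 0, 0], [0, 0, 0.17, 0, 0, 0]]}}

```text
clock: 19.05
eef_pos: [430.8, -68.5, 4.9]
eef_rot: [-3.142, 0.0, -2.745]
wrist_force: [-0.5, 0.3, -0.8]
finger_gap: 40.9
```

Call:
{"op": "servo_tool", "data": {"series": [[0, 0, 0, 0, 0, 0], [0, 0, 0, 0, 0, 0], [0, 0, 0, 0, 0, 0], [0, 0, 0, 0, 0, 0], [0, 0, 0, 0, 0, 0], [0, 0, 0, 0, 0, 0], [0, 0, 0, 0, 0, 0], [0, 0, 0, 0, 0, 0], [0, 0, 0, 0, 0, 0], [0, 0, 0, 0, 0, 0]], "gripper": 5.2}}

```text
clock: 19.88
eef_pos: [430.8, -68.5, 4.9]
eef_rot: [-3.142, -0.0, -2.745]
wrist_force: [0.7, 0.3, -1.0]
finger_gap: 52.2
```

Call:
{"op": "servo_tool", "data": {"series": [[0, 0, -0.2, 0, 0, 0], [0, 0, -0.6, 0, 0, 0], [0, 0, -1.5, 0, 0, 0], [0, 0, -3, 0, 0, 0], [0, 0, -5, 0, 0, 0], [0, 0, -7, 0, 0, 0], [0, 0, -9, 0, 0, 0], [0, 0, -10.5, 0, 0, 0], [0, 0, -11, 0, 0, 0], [0, 0, -11, 0, 0, 0]]}}

```text
clock: 20.72
eef_pos: [431.3, -68.6, 116.3]
eef_rot: [-3.14, 0.002, -2.745]
wrist_force: [0.3, 1.2, -0.1]
finger_gap: 52.1
```

```bash
python3 - <<'E'
from h import *
c,s=cam('wrist');print(s['eef_pos'],s['eef_rot'],s['clock'],s['joints'].round(2))
crop(c,160,60,480,300,2.5,'w14.png')
E
```

```text
[431.32602817 -68.61320597 116.25750145] [-3.13996816e+00  2.15650903e-03 -2.74536425e+00] 20.7167 [-0.24  0.15  1.93 -0.    1.06 -2.21]
```

View pics/w14.png

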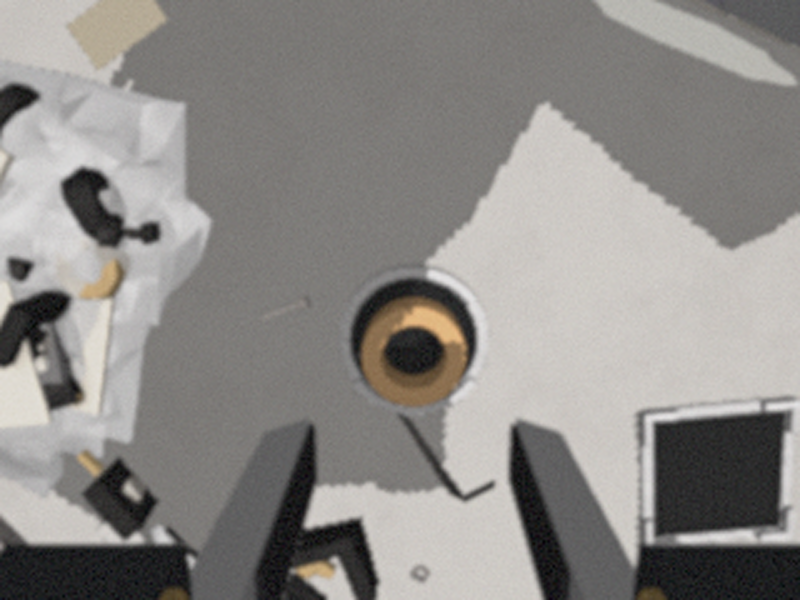

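Call:
{"op": "servo_tool", "data": {"series": [[-0.3, 0.7, -0.3, 0, 0, 0], [-0.9, 2, -1, 0, 0, 0], [-1.7, 3.8, -2, 0, 0, 0], [-2.7, 6, -3, 0, 0, 0], [-3.8, 8.5, -4, 0, 0, 0], [-4.9, 11, -5, 0, 0, 0], [-6, 13.5, -5.7, 0, 0, 0], [-7.1, 16, -6, 0, 0, 0], [-8.2, 18.5, -6, 0, 0, 0], [-9.3, 21, -6, 0, 0, 0]], "gripper": 6.5}}

```text
clock: 21.6
eef_pos: [434.8, 162.9, 174.3]
eef_rot: [3.141, -0.001, -2.745]
wrist_force: [0.3, -0.4, -0.8]
finger_gap: 65.2
```

Call:
{"op": "servo_tool", "data": {"series": [[-1.2, 2.7, 0, 0, 0, 0.08], [-2.4, 5.4, 0, 0, 0, 0.17], [-3.6, 8.1, 0, 0, 0, 0.26], [-4.8, 10.8, 0, 0, 0, 0.35], [-6, 13.5, 0, 0, 0, 0.44], [-7.2, 16.2, 0, 0, 0, 0.53], [-8, 18, 0, 0, 0, 0.62], [-8.4, 19, 0, 0, 0, 0.7], [-8.55, 19.28, 0, 0, 0, 0.738], [-8.55, 19.28, 0, 0, 0, 0.738]]}}

```text
clock: 22.43
eef_pos: [439.0, 373.0, 173.4]
eef_rot: [-3.14, -0.001, 2.799]
wrist_force: [-0.3, -0.4, -0.0]
finger_gap: 65.0
```

```bash
python3 - <<'E'
from h import *
c,s=cam('wrist');print(s['clock'],s['eef_pos'],s['eef_rot'],s['finger_gap'])
crop(c,260,120,400,225,5.7,'w15.png')
c,s=cam('wrist');print(s['clock'],s['eef_pos'],s['eef_rot'],s['finger_gap'])
E
```

```text
22.4333 [439.03603543 373.00413662 173.4421007 ] [-3.13972860e+00 -1.37979358e-03  2.79923981e+00] 65.03268550965781
22.4833 [439.25341978 372.37027109 173.66677945] [-3.13987949e+00 -1.15411001e-03  2.80142464e+00] 65.0204351935124
```

View pics/w15.png

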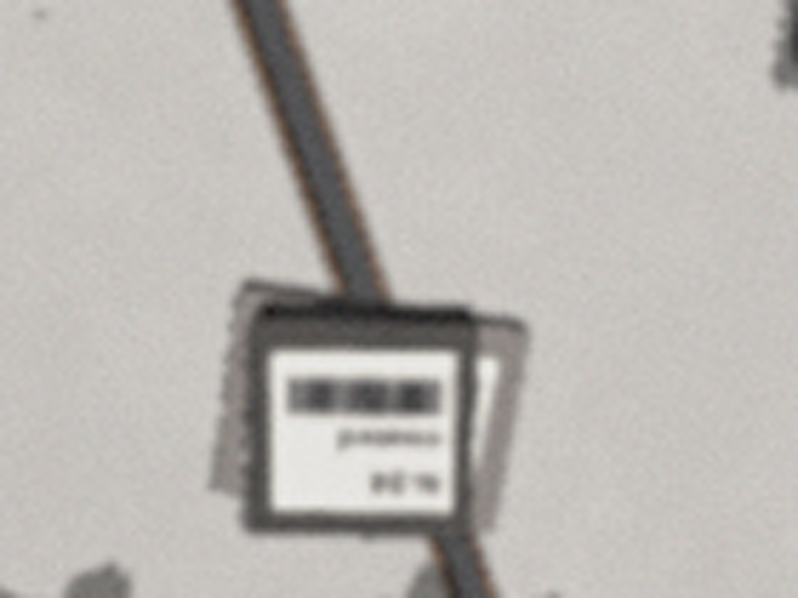

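```bash
python3 - <<'E'
from h import *
c,s=cam('wrist');print(s['eef_pos'],s['eef_rot'])
crop(c,295,165,355,220,12,'w16.png')
f=lambda u,v,z:back(c,(260+(u+.5)/5.7-.5,120+(v+.5)/5.7-.5),z)
L=[f(u,v,36.6)[:2] for u,v in((270,350),(465,350),(458,515),(268,515))];print(np.round(L,1),np.mean(L,0))
print([np.linalg.norm(L[i]-L[i-1]).round(1) for i in range(4)])
E
```

```text
[439.46223946 371.97682533 173.98936695] [-3.14025129e+00 -8.61380977e-04  2.80167993e+00]
[[421.1 357.4]
 [433.8 393.4]
 [465.5 381.3]
 [452.8 345.2]] [443.32296875 369.33241912]
[np.float64(34.0), np.float64(38.2), np.float64(34.0), np.float64(38.3)]
```

View pics/w16.png

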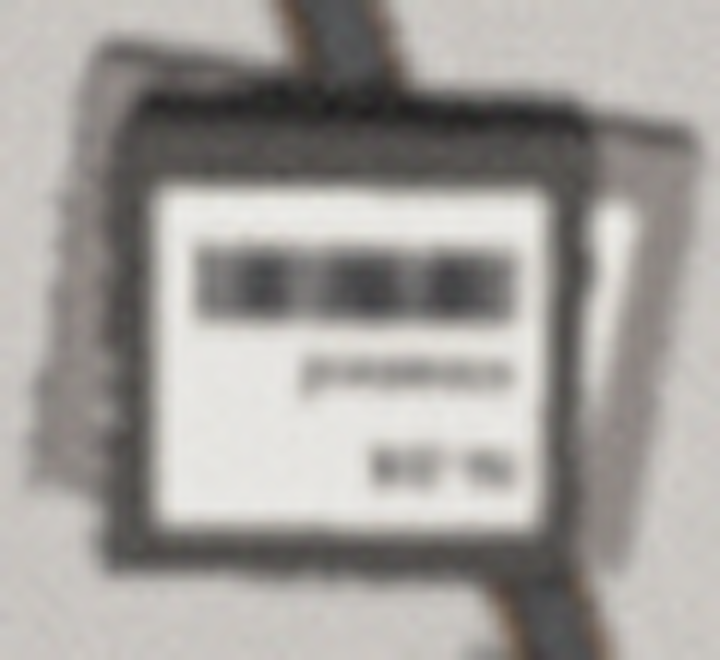

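```bash
python3 - <<'E'
from h import *
c,s=cam('wrist');print(s['eef_pos'],s['eef_rot'])
f=lambda u,v,z:back(c,(295+(u+.5)/12-.5,165+(v+.5)/12-.5),z)
for z in(36.6,):
  a=f(112,344,z);b=f(588,344,z);t=f(350,116,z);d=f(350,571,z)
  print(np.linalg.norm(a-b),np.linalg.norm(t-d),(a+b)/2,(t+d)/2,np.degrees(np.arctan2(*(b-a)[1::-1])))
m=((a+b+t+d)/4);print(toTool(s,[m[0]-440,m[1]-371.9,0]))
E
```

```text
[439.65606868 371.74649103 174.2604411 ] [-3.14057750e+00 -6.13987890e-04  2.80129064e+00]
44.886548643069744 44.31609395864121 [440.93016123 370.11791032  36.6       ] [441.27147686 369.99927492  36.6       ] 70.57571593354568
[-0.165 -0.137  0.   ]
```

Call:
{"op": "servo_tool", "data": {"series": [[-0.16, -0.14, 1.5, 0, 0, 0], [-0.16, -0.14, 3.5, 0, 0, 0], [-0.16, -0.14, 6, 0, 0, 0], [-0.16, -0.14, 8.5, 0, 0, 0], [-0.16, -0.14, 10.5, 0, 0, 0], [-0.16, -0.14, 12, 0, 0, 0], [-0.16, -0.14, 12.7, 0, 0, 0], [-0.16, -0.14, 13, 0, 0, 0], [-0.16, -0.14, 13, 0, 0, 0], [-0.16, -0.14, 13, 0, 0, 0]]}}

```text
clock: 23.47
eef_pos: [441.4, 370.3, 45.8]
eef_rot: [3.141, 0.001, 2.8]
wrist_force: [-0.8, 0.4, 0.1]
finger_gap: 64.7
```

```bash
python3 - <<'E'
from h import *
c,s=cam('wrist');print(s['clock'],s['eef_pos'],s['eef_rot'],s['finger_gap'])
crop(c,160,100,480,300,2.5,'w17.png')
E
```

```text
23.4667 [441.44854282 370.33269472  45.77944001] [3.14056161e+00 7.19342465e-04 2.79986280e+00] 64.69183555145588
```

View pics/w17.png

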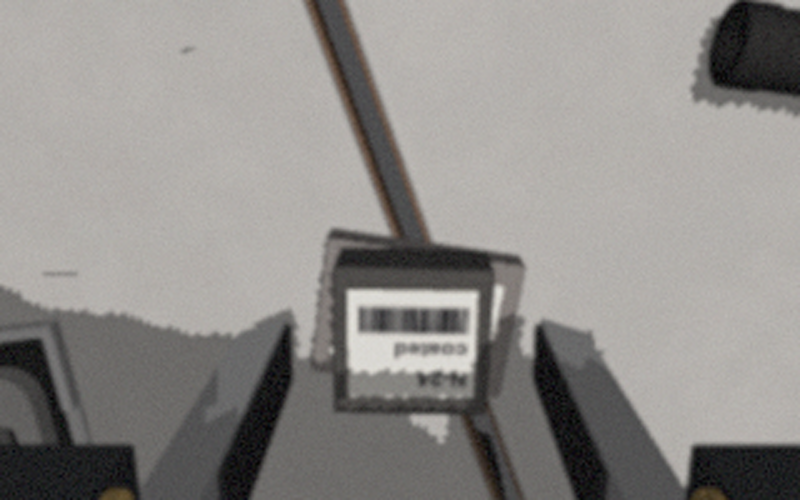

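Call:
{"op": "servo_tool", "data": {"series": [[0, 0, 0.4, 0, 0, 0], [0, 0, 1, 0, 0, 0], [0, 0, 1.6, 0, 0, 0], [0, 0, 2.2, 0, 0, 0], [0, 0, 2.6, 0, 0, 0], [0, 0, 2.8, 0, 0, 0], [0, 0, 2.8, 0, 0, 0], [0, 0, 2.8, 0, 0, 0], [0, 0, 2.8, 0, 0, 0], [0, 0, 2.8, 0, 0, 0]]}}

```text
clock: 24.35
eef_pos: [441.2, 370.3, 17.1]
eef_rot: [3.141, 0.0, 2.8]
wrist_force: [0.6, 0.1, 0.5]
finger_gap: 65.3
```

Call:
{"op": "servo_tool", "data": {"series": [[0, 0, 0, 0, 0, 0], [0, 0, 0, 0, 0, 0], [0, 0, 0, 0, 0, 0], [0, 0, 0, 0, 0, 0], [0, 0, 0, 0, 0, 0], [0, 0, 0, 0, 0, 0], [0, 0, 0, 0, 0, 0], [0, 0, 0, 0, 0, 0], [0, 0, 0, 0, 0, 0], [0, 0, 0, 0, 0, 0]], "gripper": 3.8, "grip_force": 10}}

```text
clock: 25.18
eef_pos: [441.1, 370.2, 16.9]
eef_rot: [3.141, 0.0, 2.8]
wrist_force: [-1.3, -0.7, 1.7]
finger_gap: 45.3
```

Call:
{"op": "servo_tool", "data": {"series": [[0, 0, -0.3, 0, 0, 0], [0, 0, -1, 0, 0, 0], [0, 0, -2.2, 0, 0, 0], [0, 0, -3.7, 0, 0, 0], [-0.1, -0.4, -5.2, 0, 0, 0], [-0.4, -1.3, -6.6, 0, 0, 0], [-0.9, -2.7, -7.8, 0, 0, 0], [-1.5, -4.5, -8.5, 0, 0, 0], [-2.2, -6.5, -8.8, 0, 0, 0], [-2.9, -8.7, -8.8, 0, 0, 0]]}}

```text
clock: 26.02
eef_pos: [439.6, 278.1, 106.9]
eef_rot: [3.14, 0.002, 2.8]
wrist_force: [0.4, -0.6, 0.0]
finger_gap: 45.5
```

Call:
{"op": "servo_tool", "data": {"series": [[-0.8, -2.4, 0, 0, 0, 0.07], [-1.6, -4.8, 0, 0, 0, 0.15], [-2.4, -7.2, 0, 0, 0, 0.23], [-3.2, -9.6, 0, 0, 0, 0.31], [-4, -12, 0, 0, 0, 0.39], [-4.8, -14.4, 0, 0, 0, 0.47], [-5.5, -16.4, 0, 0, 0, 0.55], [-6, -17.9, 0, 0, 0, 0.63], [-6.2, -18.6, 0, 0, 0, 0.7], [-6.25, -18.79, 0, 0, 0, 0.733]]}}

```text
clock: 26.85
eef_pos: [435.3, 79.3, 106.0]
eef_rot: [3.14, 0.001, 2.061]
wrist_force: [-0.5, 0.4, -0.6]
finger_gap: 45.3
```

```bash
python3 - <<'E'
from h import *
for i in range(8): c,s=cam('wrist')
print(s['clock'],s['eef_pos'],s['eef_rot'],s['finger_gap'],s['wrist_force'])
crop(c,80,50,560,350,1.6,'w18.png')
E
```

```text
27.2 [435.12555195  80.79808341 105.0740987 ] [3.14138293e+00 7.19813735e-05 2.06820546e+00] 45.26101696758062 [ 0.48058943  0.08854305 -0.06355154]
```

View pics/w18.png

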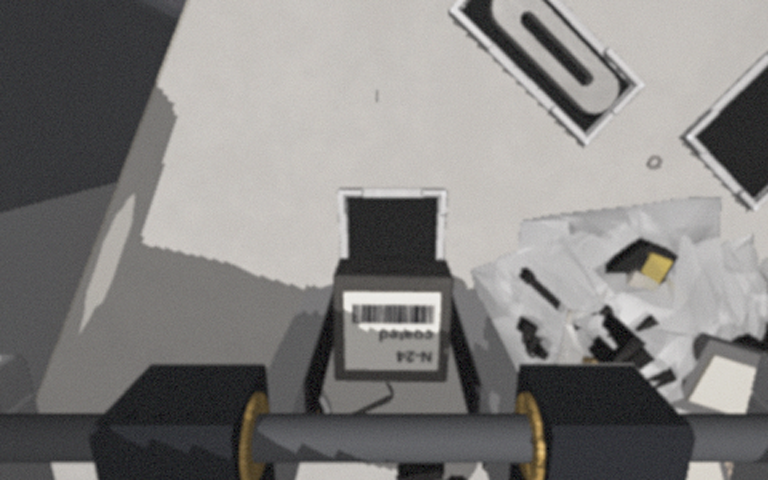

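```bash
python3 - <<'E'
from h import *
c,s=cam('wrist');Ti=np.linalg.inv(toolT(s));print(s['eef_pos'])
crop(c,285,160,365,220,9,'w19.png')
im=cv2.resize(c['pixels'][160:220,285:365],None,fx=9,fy=9,interpolation=cv2.INTER_CUBIC)
E
```

```text
[435.10682886  80.76715129 104.9927301 ]
```

View pics/w19.png

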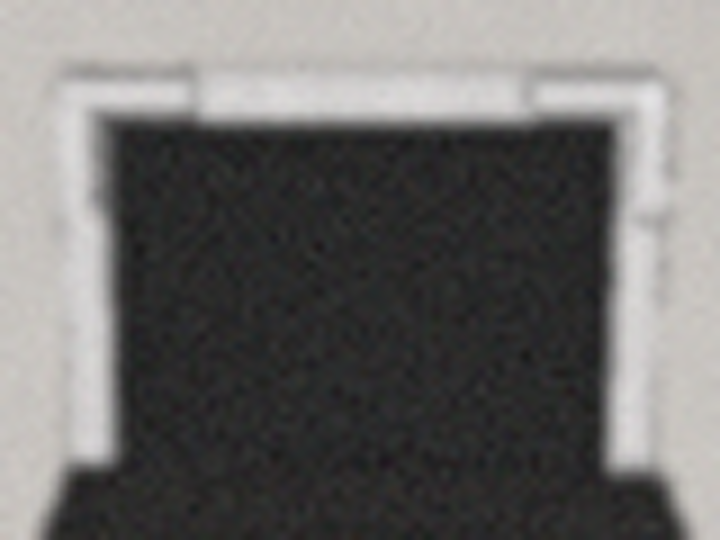

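```bash
python3 - <<'E'
from h import *
c,s=cam('wrist');Ti=np.linalg.inv(toolT(s));print(s['eef_pos'])
for u,v in((117,300),(609,300),(120,450),(605,450),(360,122)):
    print((Ti@np.append(back(c,(285+(u+.5)/9-.5,160+(v+.5)/9-.5),3),1)).round(1)[:2])
E
```

```text
[435.09345449  80.72358313 104.92632399]
[  7.6 -27.4]
[ 7.7 27.5]
[ -9.9 -27.4]
[-9.9 27.5]
[27.8 -0.3]
```

Call:
{"op": "servo_tool", "data": {"series": [[0, 0, 0.6, 0, 0, 0], [0, 0, 1.8, 0, 0, 0], [0, 0, 3.4, 0, 0, 0], [0, 0, 5.2, 0, 0, 0], [0, 0, 7, 0, 0, 0], [0, 0, 8.2, 0, 0, 0], [0, 0, 9, 0, 0, 0], [0, 0, 9.4, 0, 0, 0], [0, 0, 9.6, 0, 0, 0], [0, 0, 9.7, 0, 0, 0]]}}

```text
clock: 28.18
eef_pos: [435.3, 80.5, 8.0]
eef_rot: [3.141, 0.0, 2.067]
wrist_force: [0.5, -1.1, -0.4]
finger_gap: 44.9
```

Call:
{"op": "servo_tool", "data": {"series": [[0, 0, 0.03, 0, 0, 0], [0, 0, 0.06, 0, 0, 0], [0, 0, 0.1, 0, 0, 0], [0, 0, 0.14, 0, 0, 0], [0, 0, 0.18, 0, 0, 0], [0, 0, 0.2, 0, 0, 0], [0, 0, 0.2, 0, 0, 0], [0, 0, 0.2, 0, 0, 0], [0, 0, 0.2, 0, 0, 0], [0, 0, 0.2, 0, 0, 0]]}}

```text
clock: 29.02
eef_pos: [435.1, 80.5, 5.9]
eef_rot: [-3.142, 0.0, 2.067]
wrist_force: [0.1, 0.0, 0.4]
finger_gap: 45.1
```

Call:
{"op": "servo_tool", "data": {"series": [[0, 0, 0, 0, 0, 0], [0, 0, 0, 0, 0, 0], [0, 0, 0, 0, 0, 0], [0, 0, 0, 0, 0, 0], [0, 0, 0, 0, 0, 0], [0, 0, 0, 0, 0, 0], [0, 0, 0, 0, 0, 0], [0, 0, 0, 0, 0, 0], [0, 0, 0, 0, 0, 0], [0, 0, 0, 0, 0, 0]], "gripper": 5.6}}

```text
clock: 29.85
eef_pos: [435.1, 80.5, 5.8]
eef_rot: [-3.142, 0.0, 2.067]
wrist_force: [-0.5, 0.3, 0.0]
finger_gap: 55.8
```

Call:
{"op": "servo_tool", "data": {"series": [[0, 0, -0.2, 0, 0, 0], [0, 0, -0.6, 0, 0, 0], [0, 0, -1.5, 0, 0, 0], [0, 0, -3, 0, 0, 0], [0, 0, -5, 0, 0, 0], [0, 0, -7, 0, 0, 0], [0, 0, -9, 0, 0, 0], [0, 0, -10.5, 0, 0, 0], [0, 0, -11, 0, 0, 0], [0, 0, -11, 0, 0, 0]]}}

```text
clock: 30.68
eef_pos: [435.6, 80.5, 117.2]
eef_rot: [3.139, 0.001, 2.067]
wrist_force: [-0.5, 0.6, -0.2]
finger_gap: 55.6
```

```bash
python3 - <<'E'
from h import *
c,s=cam('wrist');print(s['eef_pos'],s['eef_rot'],s['clock'],s['joints'].round(2))
crop(c,80,50,560,350,1.6,'w20.png')
E
```

```text
[435.64024249  80.54161646 117.239448  ] [3.13920000e+00 1.04581988e-03 2.06684249e+00] 30.6833 [ 0.1   0.16  1.91 -0.    1.06 -0.4 ]
```

View pics/w20.png

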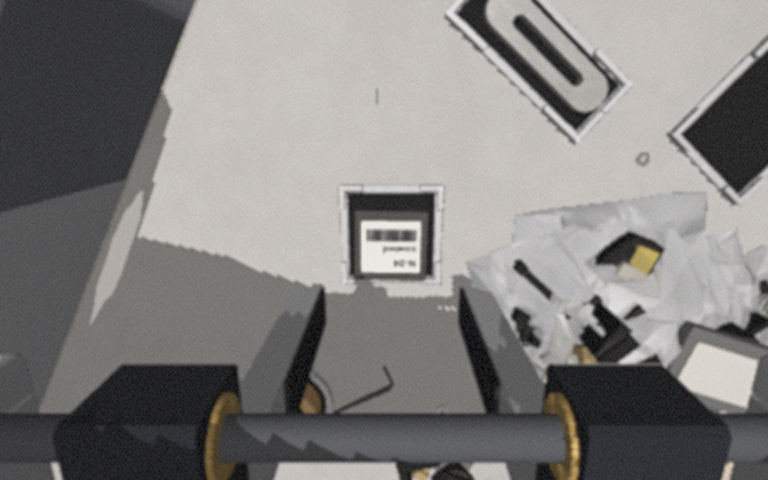

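Call:
{"op": "servo_tool", "data": {"series": [[0.5, 0.3, -0.5, 0, 0, 0], [1.5, 0.8, -1.5, 0, 0, 0], [3, 1.6, -2.6, 0, 0, 0], [4.8, 2.6, -3.7, 0, 0, 0], [6.7, 3.6, -4.8, 0, 0, 0], [8.6, 4.6, -5.6, 0, 0, 0], [10.5, 5.7, -6, 0, 0, 0], [12.4, 6.8, -6, 0, 0, 0], [14.3, 7.8, -6, 0, 0, 0], [16.2, 8.8, -6, 0, 0, 0]], "gripper": 7}}

```text
clock: 31.57
eef_pos: [434.8, 266.2, 175.1]
eef_rot: [-3.14, -0.0, 2.067]
wrist_force: [0.4, 0.1, 0.1]
finger_gap: 70.0
```

Call:
{"op": "servo_tool", "data": {"series": [[1.5, 0.8, 0, 0, 0, 0.1], [3, 1.6, 0, 0, 0, 0.2], [4.5, 2.5, 0, 0, 0, 0.31], [6, 3.3, 0, 0, 0, 0.42], [7.3, 4, 0, 0, 0, 0.53], [8.3, 4.5, 0, 0, 0, 0.64], [8.9, 4.9, 0, 0, 0, 0.75], [9.2, 5.08, 0, 0, 0, 0.86], [9.26, 5.08, 0, 0, 0, 0.94], [9.26, 5.08, 0, 0, 0, 0.967]]}}

```text
clock: 32.4
eef_pos: [435.4, 370.9, 174.7]
eef_rot: [-3.141, 0.002, 1.095]
wrist_force: [-0.5, 0.6, -0.3]
finger_gap: 70.2
```

```bash
python3 - <<'E'
from h import *
for i in range(8): c,s=cam('wrist')
print(s['clock'],s['eef_pos'],s['eef_rot'],s['finger_gap'])
crop(c,280,150,370,220,8.5,'w21.png')
print(region(c,(325,190),14.2,0,175))
E
```

```text
32.75 [435.91375742 370.45354253 175.63385726] [-3.14143698e+00  3.91273734e-04  1.10059168e+00] 70.0911020319761
(array([397.5, 312.9]), array([529.4, 975.9]), 63.1, array([328. , 256.2]))
```

View pics/w21.png

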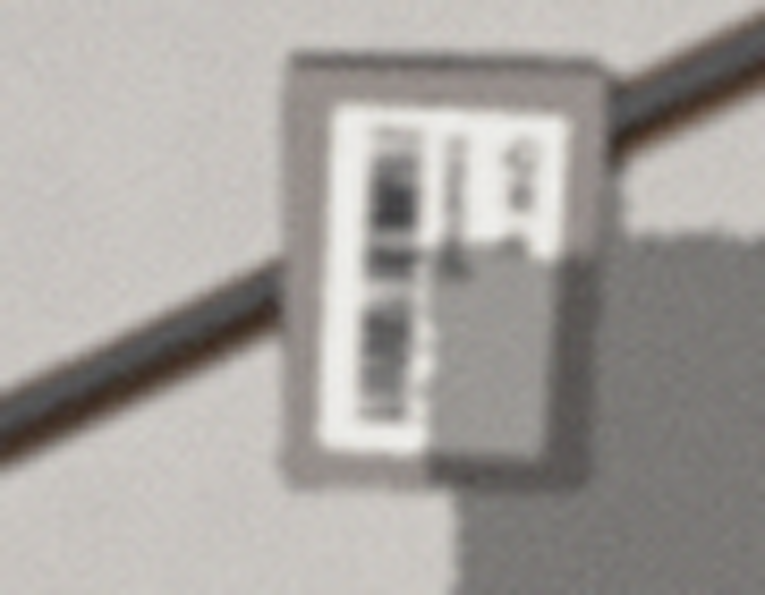

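```bash
python3 - <<'E'
from h import *
c,s=cam('wrist');print(s['eef_pos'])
L=np.array([back(c,(280+(u+.5)/8.5-.5,150+(v+.5)/8.5-.5),14.2) for u,v in((289,70),(609,80),(590,490),(280,487))])
print(L.round(1),[np.linalg.norm(L[i]-L[i-1]).round(1) for i in range(4)],L.mean(0))
for a,b in((0,1),(3,2),(0,3),(1,2)): print(np.degrees(np.arctan2(*(L[b]-L[a])[1::-1])).round(1))
m=L.mean(0);print(toTool(s,[m[0]-s['eef_pos'][0],m[1]-s['eef_pos'][1],0]))
E
```

```text
[435.96370509 370.43931478 175.74870336]
[[439.7 407.3  14.2]
 [478.6 386.   14.2]
 [450.5 333.5  14.2]
 [410.6 354.3  14.2]] [np.float64(60.5), np.float64(44.4), np.float64(59.5), np.float64(45.0)] [444.84387723 370.25035009  14.2       ]
-28.7
-27.5
-118.7
-118.1
[ 0.386  0.8   -0.   ]
```

Call:
{"op": "servo_tool", "data": {"series": [[0.1, 0.2, 1.5, 0, 0, 0.022], [0.2, 0.4, 3.5, 0, 0, 0.022], [0.3, 0.6, 6, 0, 0, 0.022], [0.39, 0.8, 8.5, 0, 0, 0.022], [0.39, 0.8, 10.5, 0, 0, 0.022], [0.39, 0.8, 12, 0, 0, 0.022], [0.39, 0.8, 13, 0, 0, 0.022], [0.39, 0.8, 13.5, 0, 0, 0.022], [0.39, 0.8, 13.6, 0, 0, 0.022], [0.39, 0.8, 13.6, 0, 0, 0.022]]}}

```text
clock: 33.68
eef_pos: [445.1, 370.5, 40.3]
eef_rot: [3.141, -0.001, 1.078]
wrist_force: [0.2, 1.2, -0.2]
finger_gap: 70.0
```

```bash
python3 - <<'E'
from h import *
for i in range(6): c,s=cam('wrist')
print(s['clock'],s['eef_pos'],s['eef_rot'],s['finger_gap'])
crop(c,160,100,480,300,2.5,'w22.png')
E
```

```text
33.9333 [445.14720503 370.51685613  40.56543762] [ 3.14107528e+00 -9.94866223e-04  1.07788188e+00] 70.13969724387272
```

View pics/w22.png

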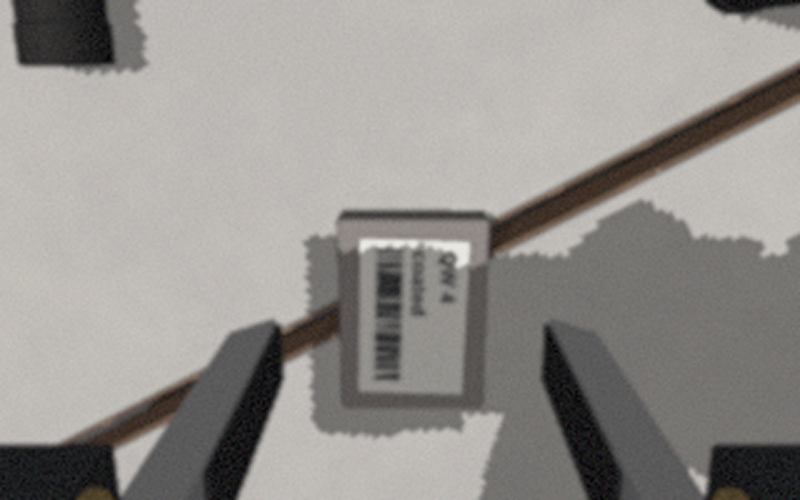

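Call:
{"op": "servo_tool", "data": {"series": [[0, 0, 0.4, 0, 0, 0], [0, 0, 1, 0, 0, 0], [0, 0, 1.7, 0, 0, 0], [0, 0, 2.4, 0, 0, 0], [0, 0, 2.9, 0, 0, 0], [0, 0, 3.3, 0, 0, 0], [0, 0, 3.5, 0, 0, 0], [0, 0, 3.6, 0, 0, 0], [0, 0, 3.65, 0, 0, 0], [0, 0, 3.65, 0, 0, 0]]}}

```text
clock: 34.82
eef_pos: [445.0, 370.3, 3.4]
eef_rot: [3.142, -0.0, 1.078]
wrist_force: [-0.1, 0.1, 0.3]
finger_gap: 70.1
```

Call:
{"op": "servo_tool", "data": {"series": [[0, 0, 0, 0, 0, 0], [0, 0, 0, 0, 0, 0], [0, 0, 0, 0, 0, 0], [0, 0, 0, 0, 0, 0], [0, 0, 0, 0, 0, 0], [0, 0, 0, 0, 0, 0], [0, 0, 0, 0, 0, 0], [0, 0, 0, 0, 0, 0], [0, 0, 0, 0, 0, 0], [0, 0, 0, 0, 0, 0]], "gripper": 3.9, "grip_force": 12}}

```text
clock: 35.65
eef_pos: [445.0, 370.3, 3.4]
eef_rot: [3.142, -0.0, 1.078]
wrist_force: [-1.2, -0.3, 2.5]
finger_gap: 45.5
```

Call:
{"op": "servo_tool", "data": {"series": [[0, 0, -0.3, 0, 0, 0], [0, 0, -1, 0, 0, 0], [0, 0, -2.2, 0, 0, 0], [0, 0, -3.7, 0, 0, 0], [0, 0, -5.2, 0, 0, 0], [0, 0, -6.6, 0, 0, 0], [0, 0, -8, 0, 0, 0], [0, 0, -9, 0, 0, 0], [0, 0, -9.5, 0, 0, 0], [0, 0, -9.5, 0, 0, 0]]}}

```text
clock: 36.48
eef_pos: [445.3, 370.6, 99.8]
eef_rot: [3.141, -0.002, 1.078]
wrist_force: [-0.1, 0.6, -0.9]
finger_gap: 45.1
```

```bash
python3 - <<'E'
from h import *
for i in range(6): c,s=cam('wrist')
print(s['clock'],s['eef_pos'],s['eef_rot'],s['finger_gap'])
crop(c,80,50,560,350,1.6,'w23.png')
print(toTool(s,[600-s['eef_pos'][0],254.3-s['eef_pos'][1],0]))
E
```

```text
36.7333 [444.609724   370.09076155  97.54981432] [-3.14103921e+00  1.23601306e-03  1.07781380e+00] 45.08801216186347
[-2.8460e+00  1.9169e+01 -7.0000e-03]
```

View pics/w23.png

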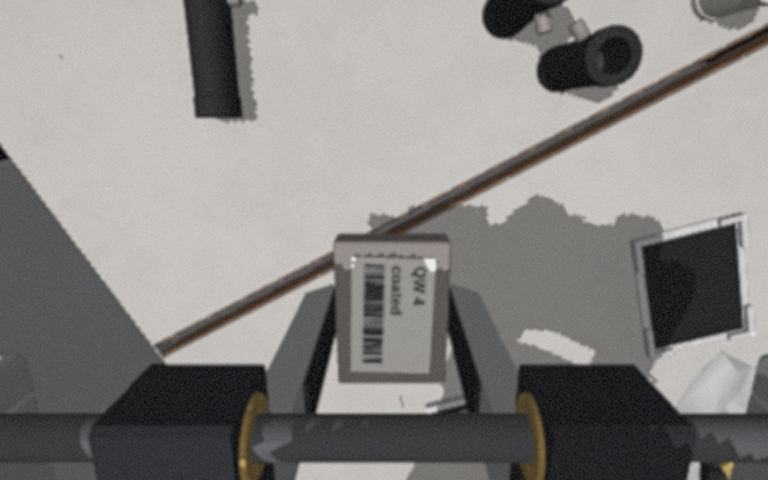

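```bash
python3 - <<'E'
from h import *
c,s=cam('wrist');print(s['eef_pos'])
print(region(c,(514,230),3,0,75))
r=region(c,(514,230),3,0,75);m=r[0]
print(toTool(s,[m[0]-445,m[1]-370.3,0]))
E
```

```text
[444.65099404 370.11873191  97.64894139]
(array([598. , 253.8]), array([73.3, 57. ]), 77.0, array([598.1, 254.2]))
[-3.0210e+00  1.8992e+01 -7.0000e-03]
```

Call:
{"op": "servo_tool", "data": {"series": [[-0.1, 0.6, 0, 0, 0, -0.01], [-0.3, 2, 0, 0, 0, -0.03], [-0.7, 4.4, 0, 0, 0, -0.06], [-1.1, 7.2, 0, 0, 0, -0.1], [-1.6, 10, 0, 0, 0, -0.14], [-2, 12.8, 0, 0, 0, -0.18], [-2.5, 15.6, 0, 0, 0, -0.22], [-2.8, 17.7, 0, 0, 0, -0.25], [-3, 18.8, 0, 0, 0, -0.27], [-3, 19.05, 0, 0, 0, -0.27]]}}

```text
clock: 37.67
eef_pos: [600.0, 251.7, 97.8]
eef_rot: [-3.141, 0.0, 1.347]
wrist_force: [-0.2, -0.1, -0.9]
finger_gap: 45.3
```

```bash
python3 - <<'E'
from h import *
for i in range(8): c,s=cam('wrist')
print(s['clock'],s['eef_pos'],s['eef_rot'],s['finger_gap'])
crop(c,260,130,390,230,6,'w24.png')
E
```

```text
38.0167 [598.00189784 254.40854839  98.49530001] [ 3.14155876e+00 -6.42339118e-05  1.34860769e+00] 45.209878711033326
```

View pics/w24.png

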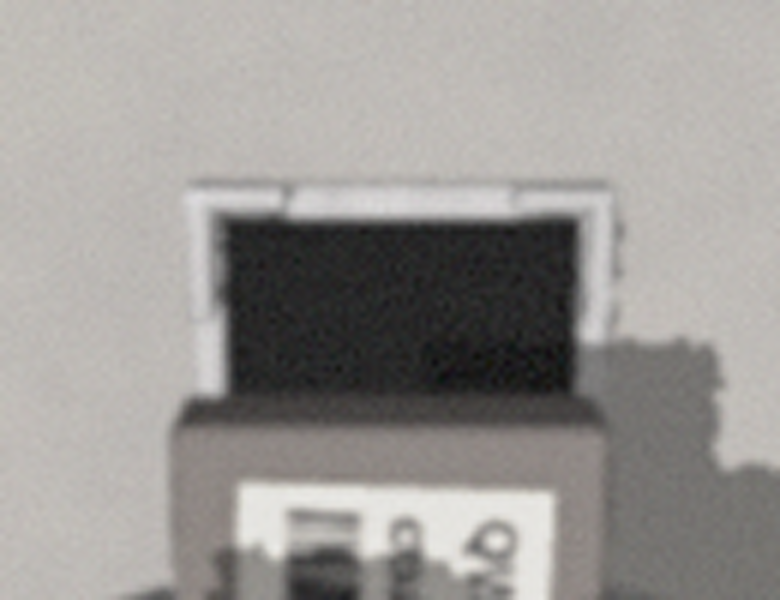

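```bash
python3 - <<'E'
from h import *
c,s=cam('wrist');Ti=np.linalg.inv(toolT(s));print(s['eef_pos'],s['eef_rot'])
for u,v,z in((228,340,3),(577,340,3),(400,219,3),(172,450,s['eef_pos'][2]+10.8),(605,450,s['eef_pos'][2]+10.8),(388,428,s['eef_pos'][2]+10.8)):
    print((Ti@np.append(back(c,(260+(u+.5)/6-.5,130+(v+.5)/6-.5),z),1)).round(1)[:3])
E
```

```text
[598.09750777 254.31822211  98.50807961] [ 3.14154208e+00 -9.89441492e-05  1.34851704e+00]
[ 15.7 -26.7  95.5]
[15.8 30.  95.5]
[35.5  1.2 95.5]
[ 29.2 -22.4 -10.8]
[ 29.2  21.3 -10.8]
[ 31.5  -0.6 -10.8]
```

Call:
{"op": "servo_tool", "data": {"series": [[-0.05, 0.1, 0.6, 0, 0, 0], [-0.15, 0.2, 1.8, 0, 0, 0], [-0.15, 0.2, 3.4, 0, 0, 0], [-0.15, 0.2, 5, 0, 0, 0], [-0.15, 0.2, 6.5, 0, 0, 0], [-0.15, 0.2, 7.6, 0, 0, 0], [-0.15, 0.2, 8.4, 0, 0, 0], [-0.15, 0.2, 8.8, 0, 0, 0], [-0.15, 0.2, 8.95, 0, 0, 0], [-0.15, 0.2, 9, 0, 0, 0]]}}

```text
clock: 38.95
eef_pos: [600.3, 251.9, 8.5]
eef_rot: [3.141, -0.0, 1.348]
wrist_force: [-0.1, -0.4, -0.8]
finger_gap: 45.5
```

Call:
{"op": "servo_tool", "data": {"series": [[0, 0, 0.03, 0, 0, 0], [0, 0, 0.06, 0, 0, 0], [0, 0, 0.09, 0, 0, 0], [0, 0, 0.12, 0, 0, 0], [0, 0, 0.15, 0, 0, 0], [0, 0, 0.18, 0, 0, 0], [0, 0, 0.18, 0, 0, 0], [0, 0, 0.18, 0, 0, 0], [0, 0, 0.18, 0, 0, 0], [0, 0, 0.18, 0, 0, 0]]}}

```text
clock: 39.78
eef_pos: [600.2, 251.8, 6.5]
eef_rot: [3.142, -0.0, 1.348]
wrist_force: [0.2, 0.4, -0.2]
finger_gap: 45.1
```

Call:
{"op": "servo_tool", "data": {"series": [[0, 0, 0, 0, 0, 0], [0, 0, 0, 0, 0, 0], [0, 0, 0, 0, 0, 0], [0, 0, 0, 0, 0, 0], [0, 0, 0, 0, 0, 0], [0, 0, 0, 0, 0, 0], [0, 0, 0, 0, 0, 0], [0, 0, 0, 0, 0, 0], [0, 0, 0, 0, 0, 0], [0, 0, 0, 0, 0, 0]], "gripper": 5.6}}

```text
clock: 40.62
eef_pos: [600.1, 251.8, 6.5]
eef_rot: [-3.142, 0.0, 1.348]
wrist_force: [0.2, -0.5, 0.2]
finger_gap: 55.8
```

Call:
{"op": "servo_tool", "data": {"series": [[0, 0, -0.2, 0, 0, 0], [0, 0, -0.6, 0, 0, 0], [0, 0, -1.5, 0, 0, 0], [0, 0, -3, 0, 0, 0], [0, 0, -5, 0, 0, 0], [0, 0, -7, 0, 0, 0], [0, 0, -9, 0, 0, 0], [0, 0, -10.5, 0, 0, 0], [0, 0, -11, 0, 0, 0], [0, 0, -11, 0, 0, 0]]}}

```text
clock: 41.45
eef_pos: [600.7, 252.0, 118.4]
eef_rot: [3.139, -0.002, 1.348]
wrist_force: [0.8, 0.5, -0.4]
finger_gap: 56.1
```

```bash
python3 - <<'E'
from h import *
c,s=cam('wrist');print(s['eef_pos'],s['eef_rot'],s['clock'],s['joints'].round(2))
crop(c,80,50,560,350,1.6,'w25.png')
E
```

```text
[600.71448654 252.00639432 118.44615371] [ 3.13915099e+00 -1.50932662e-03  1.34778291e+00] 41.45 [ 0.34  0.6   1.3  -0.    1.24  0.56]
```

View pics/w25.png

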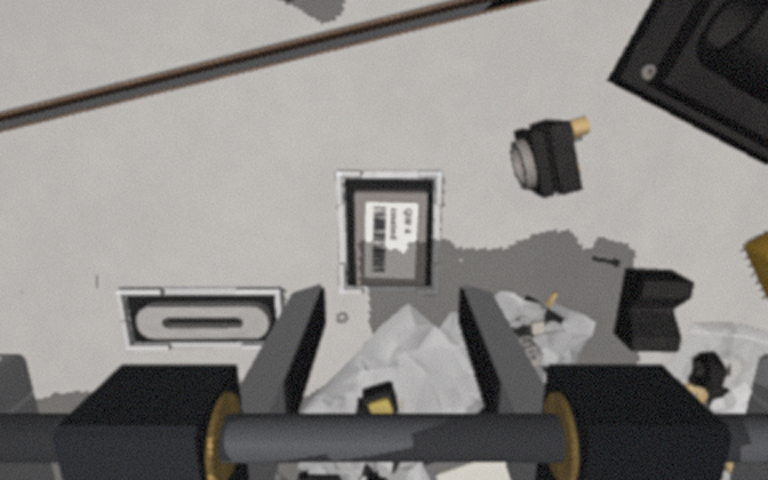

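Call:
{"op": "servo_tool", "data": {"series": [[0, 0, -2, 0, 0, 0], [0, -0.5, -4, 0, 0, 0], [-0.3, -2, -6, 0, 0, 0], [-1, -4.5, -8, 0, 0, 0], [-1.7, -7, -9, 0, 0, 0], [-2.4, -10, -10, 0, 0, 0], [-3, -13, -10, 0, 0, 0], [-3.3, -14.6, -10, 0, 0, 0], [-3.3, -14.6, -10, 0, 0, 0], [-3.3, -14.6, -10, 0, 0, 0]]}}

```text
clock: 42.33
eef_pos: [450.1, 252.0, 216.1]
eef_rot: [-3.141, 0.0, 1.349]
wrist_force: [-0.3, -0.5, -0.4]
finger_gap: 56.0
```

```bash
python3 - <<'E'
from h import *
for i in range(8):c,s=cam('top')
print(s['eef_pos'],s['clock'],s['wrist_force'],abs(s['qd']).max())
crop(c,150,120,350,270,4,'t5.png')
c,s=cam('wrist');crop(c,0,0,640,400,1.25,'w26.png')
c,s=cam('side');crop(c,220,190,420,340,4,'s5.png')
E
```

```text
[450.81306829 251.80018095 216.0954261 ] 42.6833 [0.47917722 0.25855757 0.88430883] 0.004939473373459355
```

View pics/w26.png

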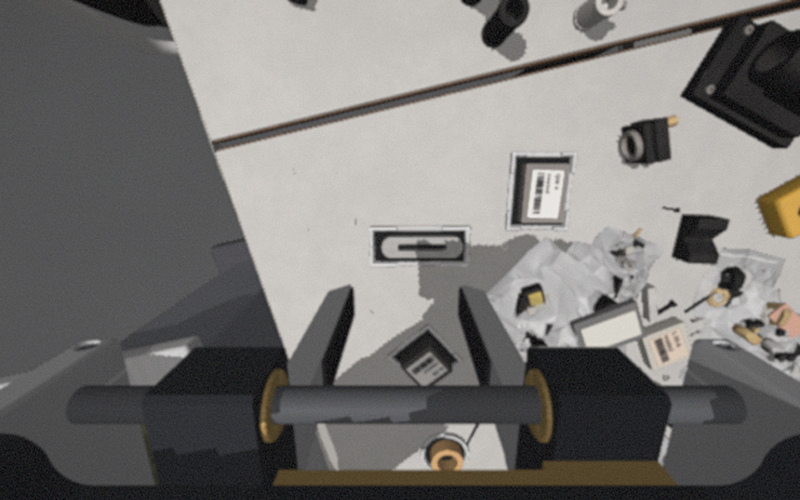

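View pics/s5.png

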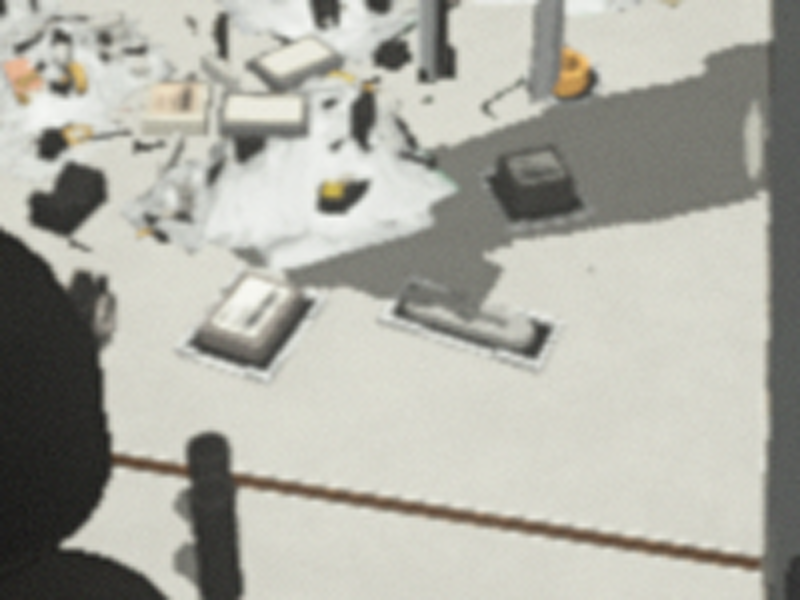

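View pics/t5.png

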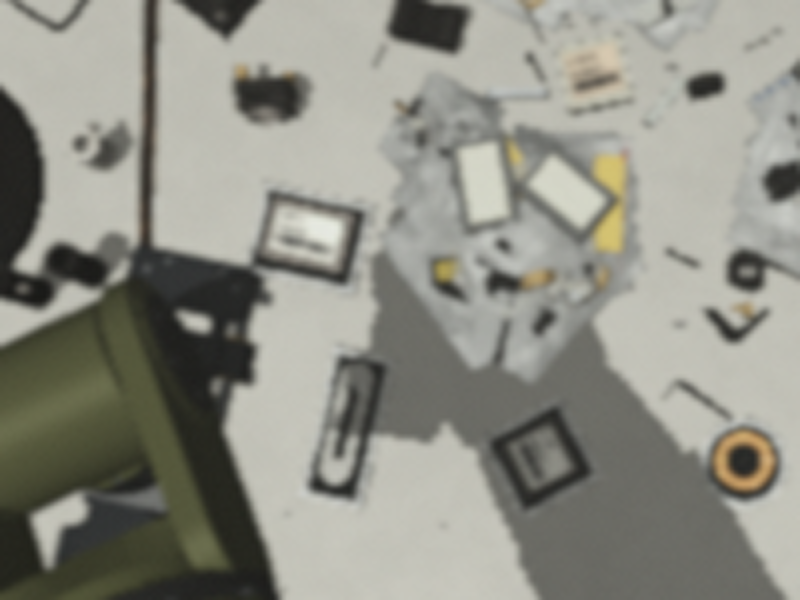

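All four parts sit centred in their trays, and the mount and post holder haven't moved. Handing in.

```bash
python3 -c "
from cell import *
print(sign_off())"
```

```text
the job is handed in; nothing more can be done
None
```

I took the stack apart from the top down and put the bar, tape roll, square box and oblong box into their own trays one at a time. I handed the job in at about 43 s; sign-off gave no verdict.

- **Final check:** the last top, side and wrist pictures show all four parts lying flat and roughly centred in the trays that match their outlines. The mount and the steel holder look unmoved, and the gripper is clear of everything.
- **Forces:** wrist force stayed within about 3 N at every reading I took.
- **Disagreements:**
  - The top and wrist cameras differed by about 2–5 mm on some tray centres. I went by the wrist view.
  - Some wrist measurements of sizes came out a few percent small, but the centres agreed.
  - Readings taken while the arm was still moving were off by about 5 mm once, before the bar grasp. I corrected that before closing the fingers.

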